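# Turn the notched glass slide and show its label over the mirror

## Task

The reference slide lies label down on its rest. Find its frosted end by the corner notch, stand the slide frosted end up in the slot of the aluminium block with its clear end fully home, and let go of it; then take it again, lift it out, turn it label up and finish while still holding it level and still, label up, centred over the round mirror about 15 cm above the bench. Do not drop the slide on the bench, and leave the nuts, ring gauge and thread gauge where they are.

Things in the scene. Friction and masses are not known exactly. Their poses are not given: they have to be found in the camera images.
- plate: reference slide: flat green-tinted glass plate, 100 x 36 x 5 mm, 20 to 40 g; origin at its centre. x: along its length towards the frosted white end, y: across the width, z: out of the plain face. The yellow label is on the -z face of the frosted end: label up = z axis pointing DOWN. Starts label down on the rest, lengthwise along it, frosted end to the rest's +x end
- plate_frost_tip (a point): middle of the slide's frosted end edge (x = +50 mm on the slide). The slide is frosted from x = 20 to 50 mm; an 8 x 8 mm notch is cut from this end's +y corner (x 42 to 50, y 10 to 18 mm)
- plate_clear_tip (a point): middle of the slide's clear end edge (x = -50 mm on the slide)
- rest: fixed narrow dark steel rest with a rubber top, 70 mm long (x) x 20 mm wide (y) x 40 mm high, on a 90 x 50 x 6 mm foot; origin at the centre of its underside. The slide overhangs it by about 8 mm on each long side and 15 mm at each end
- holder: fixed aluminium block, 60 (x) x 80 (y) x 34 mm high, origin at the centre of its underside. In the middle of its top a slot 9 mm wide (x) by 42 mm long (y), 25 mm deep (floor 9 mm above the bench), with 3 mm bevelled edges: the slide's clear end stands in it, slide width along the slot's y
- slot_mouth (a point): centre of the slot's mouth, in the block's top face, 34 mm above the bench; its axes are the block's
- mirror: fixed round chrome inspection mirror lying face up on the bench, 110 mm across, 9 mm high, origin at the centre of its underside; its thin handle (up to 15 mm high) runs 260 mm out along its +x axis
- nut0: black flange nut, 29 mm across, 13 mm high, loose, origin at the centre of its underside; leave alone
- nut1: black flange nut like nut0; leave alone
- nut2: black flange nut like nut0; leave alone
- ring_gauge: loose steel gauge disc, 56 mm across, 20 mm high, origin at the centre of its underside; leave alone
- thread_gauge: orange plastic thread gauge lying flat, about 100 x 26 x 6 mm, loose, origin at its underside; leave alone

How it is judged:
By the outcome, as a careful person would: the job done as asked, in the order asked, and still so for the second after the job is handed in, while the arm keeps its last pose, push and grip.
It also fails if it takes over 64 s, if anything falls off the work surface, if the arm or the gripper's body presses on something with over 40 N, if the wrist force passes 120 N, or if a joint passes its speed limit or range.

## Robot

A 6-joint arm with a two-finger parallel gripper is mounted at the origin on the work surface. World frame = base frame: x ahead of the robot, y to its left, z up, the work surface at z = 0. Lengths are in mm, angles in rad, forces in N, time in s.
With the tool pointing down it reaches from about 300 to 775 mm from the base axis. Payload 14.6 kg.
Tool frame: the origin (TCP) lies between the finger pads; the fingertips stand manip.tip_reach ahead of it and the grasp point (between the pads) lies 5 mm behind it (manip.tip_reach is the distance from the TCP to the fingertips, in mm); z points along the fingers, y is the line along which they close (so a half turn about z gives the same grasp; the last joint's range is limited). The gripper opens to 94 mm and grips with 3 to 60 N. Pads are 16 mm wide; open, the fingers measure 119 mm over their backs; the gripper's body (75 mm by 177 mm) begins 78 mm behind the grasp point.
Start: joints at [1.133, 0.3, 1.521, -0, 1.321, -0.067], TCP at [199.295, 512.612, 219.446] pointing down, gripper open.
Joint ranges: [-3.03, 3.03], [-0.79, 2.21], [0.23, 2.52], [-1.04, 4.18], [0, 3.07], [-2.55, 2.55]. Speed limits (rad/s): [2.22, 2.22, 2.57, 3.14, 3.14, 3.14].

## Interface

Orientations are given as [roll, pitch, yaw] about the fixed x, y, z axes, in that order (R = Rz(yaw) Ry(pitch) Rx(roll)).
In Python, from cell import manip gives the robot as it stands. The module is installed in compiled form; this text tells all that it offers.
- The arm moves only by the shell command python3 -m creep 'ROWS' [FORCE]. ROWS is JSON, a list of rows, each a list of 3 entries, a list of its own where there are three numbers: the opening, from -1 (shut) to 1 (fully open), then the shift along the tool's x, y, z in cm, then the turn about the tool's z in units of 5 degrees (1.0 is 5 degrees). In form: [[grip, [tx, ty, tz], roll], ...]. A call has 1 to 12 rows; each row is the pose to reach, as a shift and turn from the pose commanded when the call began, along the tool's axes at that moment; what a row does not reach only later rows make up. A row lasts 1/10 s, in which the tool goes at most 50 mm and 8.59 degrees, less where a joint would pass 70% of its speed; a pose out of reach is approached as far as the arm can. A call with a gripper value outside its range is refused whole. The fingers move at their own pace and stop on an object; FORCE is the grip in N (left out, the last holds). Time passes only in rows, so rows that repeat a pose let the fingers close. It gives the time, the measured TCP pose, the force, the opening and the grip force at its end, in the units of the state.
- manip.read_state(): the state, without advancing time (a new reading comes with each control period).
- manip.camera(name): name is "scene" or "top" or "wrist"; returns the picture (420x560x3 uint8, red, green, blue); there is no depth.
- manip.camera_params(name): a dict with "fovy" (degrees; the focal length in pixels is half the picture's height over the tangent of half this angle, whatever the lens; pixels are square), "cx", "cy" (the principal point, pixels), "origin" and "attitude" of the camera in the world. Camera axes: x right, y down, z forward; pixel columns grow to the right and rows downward; lengths in mm; the calibration is good to about 2 mm. A picture is of the moment at which its call begins: read the wrist's pose just before it. camera_params takes no time and is no camera call; for the wrist camera it gives the pose at the moment of the call.
- manip.sign_off(): hands the job in; it is judged then, once.
The state is a dict: "clock": time; "joints": joint angles; "qd": joint speeds; "effort": joint torques, N m; "eef_pos": TCP position; "eef_rot": TCP orientation; "wrist_force": force on the tool from outside, world axes, zero at the start; "moment": the same for the moment, N m; "finger_gap": finger opening in mm; "finger_force": force on a finger pad.
Only numpy, scipy, OpenCV 4.12 (cv2) and the standard library are available. Lean on these libraries where they do the work, as an engineer would, in place of code of your own. Each camera call takes 0.05 s, during which the arm holds its last target. There are 200 camera calls.

## Working session

There is one attempt and no reset: what is moved stays moved. The work goes in short steps, Python scripts to look and compute and a shell command to move; the robot and the scene stay as the last step left them, time stands still between calls to the robot, and variables do not carry over. Pictures are saved under pics/ and viewed, at most 10 in all, crops included, and the job is handed in when it is done.

```bash
mkdir -p pics
python3 - <<'E'
from cell import manip
import cv2
print(manip.tip_reach, manip.read_state())
for n in ("top","scene"):
    print(n,manip.camera_params(n)); cv2.imwrite(f"pics/{n}0.png",manip.camera(n)[:,:,::-1])
print(manip.camera_params("wrist"))
E
```

```text
14.0 {'clock': 0.0, 'joints': array([ 1.13340089e+00,  3.00469313e-01,  1.52158286e+00,  2.54307785e-05,
        1.32068872e+00, -6.66099817e-02]), 'qd': array([ 0.00020956,  0.00026345, -0.0005249 , -0.00057618, -0.00018335,
        0.00203012]), 'effort': array([ 1.44872138e-03, -5.31806695e+01, -3.52733874e+01,  7.09446031e-02,
        2.43432366e-02, -8.04072056e-05]), 'eef_pos': array([199.18938731, 512.40103945, 218.88654801]), 'eef_rot': array([-3.14044860e+00, -1.01005183e-04,  2.77080084e+00]), 'wrist_force': array([ 0.00165348, -1.28283465, -0.70884081]), 'moment': array([ 0.01233623, -0.02480167,  0.00522078]), 'finger_force': 0.0, 'finger_gap': 94.01086422683314}
top {'fovy': 46.825979115989504, 'cx': 278.7484701946643, 'cy': 202.57054475915683, 'origin': array([ 506.48051879,    5.60596531, 1148.16065896]), 'attitude': array([-3.06204687e+00,  1.59661173e-03, -1.59761394e+00])}
scene {'fovy': 54.30675719378761, 'cx': 277.2542584483588, 'cy': 209.2325862133965, 'origin': array([1028.16209016,  254.14749212,  717.91583978]), 'attitude': array([-2.48901423,  0.00934189,  2.09090133])}
{'fovy': 59.9741740532261, 'cx': 280.022334147322, 'cy': 203.13161705291054, 'origin': array([120.42495045, 543.03853074, 384.48028205]), 'attitude': array([2.84981508e+00, 5.89562071e-04, 1.19979235e+00])}
```

View pics/top0.png

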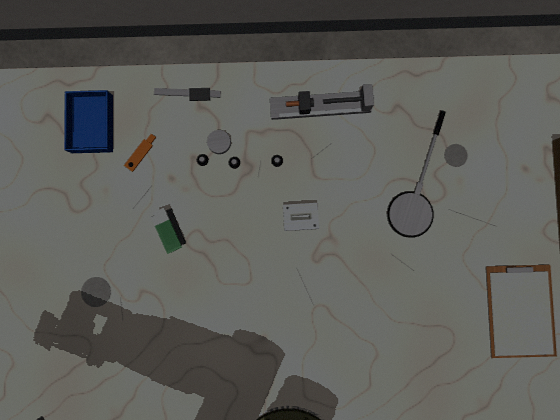

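View pics/scene0.png

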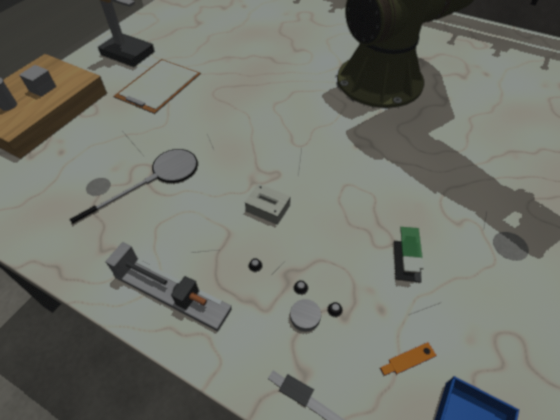

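The top view shows the slide on its rest at about (168,232), its white end up at about (164,209), the block at (301,216), and the mirror at (410,214) with its handle running towards (440,115). I'll enlarge these next.

```bash
cat > h.py <<'E'
import numpy as np, cv2
from scipy.spatial.transform import Rotation as R
from cell import manip
def K(p): 
    f=210/np.tan(np.radians(p["fovy"]/2)); return np.array([[f,0,p["cx"]],[0,f,p["cy"]],[0,0,1]])
def rot(rpy): return R.from_euler("xyz",rpy).as_matrix()
def cast(p,uv,z):
    uv=np.atleast_2d(uv).astype(float); d=(rot(p["attitude"])@np.linalg.inv(K(p))@np.c_[uv,np.ones(len(uv))].T).T
    o=p["origin"]; return (o+d*((z-o[2])/d[:,2])[:,None])[:,:2]
def proj(p,X):
    c=(np.atleast_2d(X)-p["origin"])@rot(p["attitude"]); q=c@K(p).T; return q[:,:2]/q[:,2:]
E
python3 - <<'E'
from h import *
t=cv2.imread("pics/top0.png"); s=cv2.imread("pics/scene0.png")
def crop(im,x,y,w,h,k): return np.clip(cv2.resize(im[y:y+h,x:x+w],None,fx=k,fy=k,interpolation=cv2.INTER_CUBIC)*1.6,0,255).astype(np.uint8)
a=np.hstack([crop(t,145,195,50,65,8)[:,:400],crop(s,385,220,50,65,8)])
cv2.imwrite("pics/c1.png",a)
p=manip.camera_params("top")
for n,uv,z in [("plate",(169,232),45),("holder",(301,216),34),("mirror",(410.5,214.5),9),("mirH",(440,115),15)]: print(n,cast(p,uv,z))
hsv=cv2.cvtColor(t,cv2.COLOR_BGR2HSV)
def rep(m,n,z):
    cs=cv2.findContours(m.astype(np.uint8),cv2.RETR_EXTERNAL,cv2.CHAIN_APPROX_NONE)[0]; c=max(cs,key=cv2.contourArea)
    b=cv2.boxPoints(cv2.minAreaRect(c)); print(n,cv2.contourArea(c),b.round(1).tolist(),cast(p,b,z).round(1).tolist())
g=(hsv[:,:,0]>45)&(hsv[:,:,0]<85)&(hsv[:,:,1]>120); rep(g,"green",45)
print(t[216,286:320].tolist()); print(t[205:235,292].tolist())
E
```

```text
plate [[534.10752539 256.03315895]]
holder [[562.96587658 -45.31288237]]
mirror [[ 560.83824432 -303.85347431]]
mirH [[ 795.2285542  -383.74219422]]
green 1.0 [[168.5, 220.5], [169.0, 220.0], [170.5, 221.5], [170.0, 222.0]] [[560.3, 256.9], [561.4, 255.8], [557.9, 252.4], [556.8, 253.6]]
[[107, 106, 104], [108, 108, 106], [109, 108, 105], [111, 109, 107], [100, 100, 98], [74, 79, 78], [104, 104, 102], [111, 112, 108], [113, 111, 111], [114, 114, 113], [113, 113, 111], [112, 110, 111], [112, 111, 109], [114, 111, 110], [117, 115, 114], [112, 112, 110], [113, 111, 109], [116, 114, 113], [115, 113, 110], [117, 114, 113], [115, 114, 110], [116, 114, 113], [79, 80, 80], [41, 44, 44], [67, 73, 72], [97, 97, 96], [110, 108, 107], [111, 108, 108], [110, 109, 108], [110, 110, 108], [110, 110, 107], [110, 108, 107], [106, 109, 107], [103, 107, 106]]
[[109, 110, 107], [107, 108, 106], [113, 109, 107], [112, 110, 107], [108, 109, 107], [110, 109, 107], [109, 109, 106], [106, 105, 104], [111, 111, 108], [83, 89, 89], [66, 70, 69], [104, 104, 102], [67, 70, 70], [61, 66, 64], [64, 67, 66], [87, 89, 89], [114, 109, 108], [110, 109, 107], [108, 107, 107], [112, 109, 108], [110, 108, 105], [111, 108, 105], [111, 108, 105], [111, 109, 108], [113, 109, 107], [87, 89, 89], [101, 107, 105], [104, 110, 108], [103, 110, 108], [102, 108, 104]]
```

View pics/c1.png

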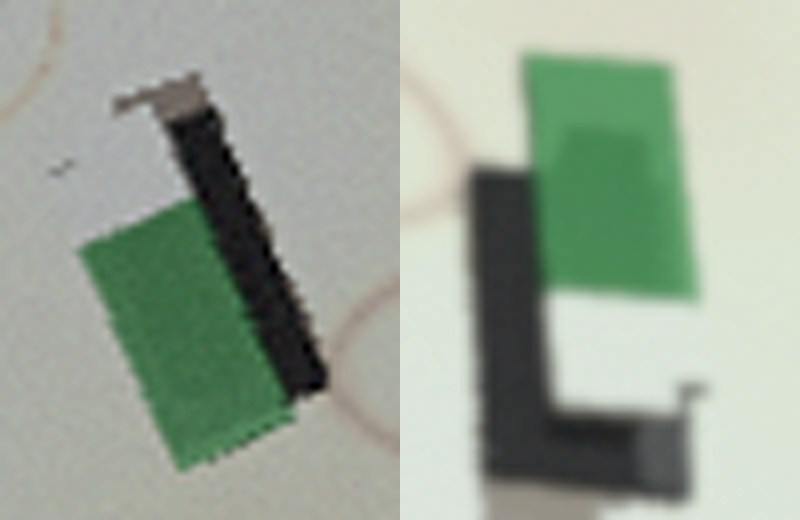

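The crop shows the white frosted end at the far (image-up) side with the notch at its left corner. That agrees with plate x at about +24° yaw and the plain face up. Next: poses and the first hover.

```bash
cat >> h.py <<'E'
def go(xyz,tooly_deg,st=None):
    """shift (cm, tool axes) and roll units taking TCP to xyz with tool y along tooly_deg (mod 180)"""
    st=st or manip.read_state(); M=rot(st["eef_rot"])
    sh=M.T@(np.array(xyz)-st["eef_pos"])/10; cur=np.degrees(np.arctan2(M[1,1],M[0,1]))
    d=(tooly_deg-cur+90)%180-90
    return "shift",sh.round(2).tolist(),"roll",round(-d/5,2),"alt",round(-(d-180*np.sign(d))/5,2),"q6",st["joints"][5].round(2)
E
python3 - <<'E'
from h import *
p=manip.camera_params("top")
c=cast(p,[(155,226.25),(169.4,219.75),(181.9,246.9),(167.5,253.75)],45)
print(c.round(1).tolist())
m=(c[0]+c[1])/2; e=(c[2]+c[3])/2; d=m-e; L=np.linalg.norm(d); u=d/L
print("L",L,np.linalg.norm(c[0]-c[1]),"yaw",np.degrees(np.arctan2(u[1],u[0])),"centre",e+50*u,m-20*u)
# holder corners and slot, mirror
t=cv2.imread("pics/top0.png"); g=cv2.cvtColor(t,cv2.COLOR_BGR2GRAY)
a=np.clip(cv2.resize(t[192:242,272:332],None,fx=10,fy=10,interpolation=cv2.INTER_CUBIC)*1.6,0,255); cv2.imwrite("pics/hold.png",a)
r=g[180:250,375:445]; m=((r<75)*255).astype(np.uint8)
cs=max(cv2.findContours(m,cv2.RETR_EXTERNAL,cv2.CHAIN_APPROX_NONE)[0],key=cv2.contourArea)
pts=cs[:,0]+[375,180]; print("mirror box",pts.min(0),pts.max(0))
cc=cv2.minEnclosingCircle(pts[pts[:,1]>196].astype(np.float32)); print(cc,cast(p,cc[0],9))
E=e+50*u; print(go([*E,170],np.degrees(np.arctan2(u[1],u[0]))+90))
E
```

```text
[[548.0, 287.8], [561.9, 254.9], [499.6, 227.1], [485.0, 259.9]]
L 68.551697515327 35.69684526145102 yaw 23.956034002971943 centre [538.01747855 263.78234902] [536.69393676 263.19428678]
mirror box [386 180] [433 237]
((409.62750244140625, 213.87583923339844), 23.802003860473633) [[ 562.36116748 -301.87498725]]
('shift', [-40.59, -10.89, 4.9], 'roll', np.float64(-9.04), 'alt', np.float64(26.96), 'q6', np.float64(-0.07))[ WARN:0@0.736] global loadsave.cpp:1063 imwrite_ Unsupported depth image for selected encoder is fallbacked to CV_8U.
```

View pics/hold.png

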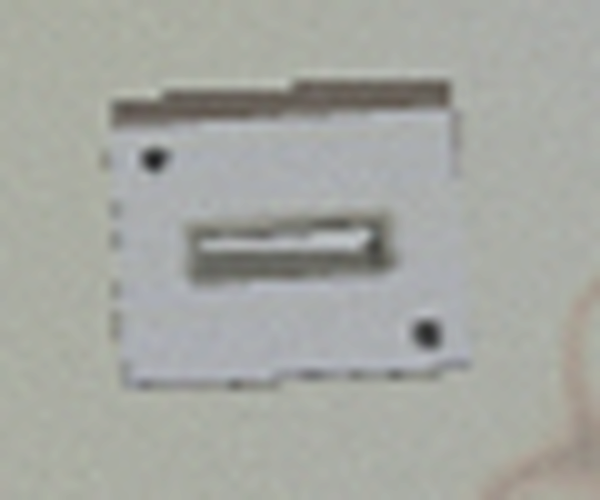

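The block crop shows the slot centred at about (301.0,216.8) in the full picture, its long axis about 4° off the image horizontal. I'll move to hover over the slide.

```bash
python3 -m creep '[[0.4,[-40.6,-10.9,4.9],-9],[0.4,[-40.6,-10.9,4.9],-9],[0.4,[-40.6,-10.9,4.9],-9],[0.4,[-40.6,-10.9,4.9],-9],[0.4,[-40.6,-10.9,4.9],-9],[0.4,[-40.6,-10.9,4.9],-9],[0.4,[-40.6,-10.9,4.9],-9],[0.4,[-40.6,-10.9,4.9],-9],[0.4,[-40.6,-10.9,4.9],-9],[0.4,[-40.6,-10.9,4.9],-9],[0.4,[-40.6,-10.9,4.9],-9],[0.4,[-40.6,-10.9,4.9],-9]]'
python3 -m creep '[[0.4,[0,0,0],0],[0.4,[0,0,0],0]]'
python3 - <<'E'
from h import *
p=manip.camera_params("wrist"); im=manip.camera("wrist")[:,:,::-1]
print(manip.read_state(),p["origin"],p["attitude"])
cv2.imwrite("pics/w1.png",im)
hsv=cv2.cvtColor(im,cv2.COLOR_BGR2HSV); m=((hsv[:,:,0]>45)&(hsv[:,:,0]<90)&(hsv[:,:,1]>90)).astype(np.uint8)*255
c=max(cv2.findContours(m,cv2.RETR_EXTERNAL,cv2.CHAIN_APPROX_NONE)[0],key=cv2.contourArea)
b=cv2.boxPoints(cv2.minAreaRect(c)); print(cv2.contourArea(c),b.round(1).tolist(),cast(p,b,45).round(1).tolist())
E
```

```text
clock: 1.3
eef_pos: [537.5, 264.6, 170.4]
eef_rot: [3.141, -0.0, -2.726]
wrist_force: [-0.9, 0.4, 0.5]
finger_gap: 65.7
finger_force: 0.0
clock: 1.5
eef_pos: [537.6, 264.7, 170.8]
eef_rot: [3.142, 0.0, -2.726]
wrist_force: [-0.5, -0.2, -0.5]
finger_gap: 65.7
finger_force: 0.0
{'clock': 1.55, 'joints': array([ 3.96188952e-01,  4.50031943e-01,  1.43153179e+00,  3.41738093e-05,
        1.25964644e+00, -1.59039292e+00]), 'qd': array([-0.00646735,  0.00421746, -0.00205967, -0.00049355, -0.00133284,
        0.00054076]), 'effort': array([ 1.97688007e-02, -6.06964660e+01, -3.43679380e+01, -1.52100093e-02,
        7.40490993e-02,  5.60649176e-03]), 'eef_pos': array([537.71697298, 264.61358022, 170.74718479]), 'eef_rot': array([ 3.14156762e+00,  3.83046391e-04, -2.72581757e+00]), 'wrist_force': array([ 0.24243241, -0.00106501, -0.11762141]), 'moment': array([ 0.04723315,  0.00293331, -0.01962608]), 'finger_force': 0.0, 'finger_gap': 65.57689661633692} [460.17447701 230.27309444 336.27429003] [ 2.84864504e+00 -1.24043766e-03  1.98658488e+00]
3404.0 [[259.0, 221.0], [259.0, 140.0], [302.0, 140.0], [302.0, 221.0]] [[562.1, 256.2], [499.2, 229.7], [485.4, 260.9], [547.4, 289.6]]
```

View pics/w1.png

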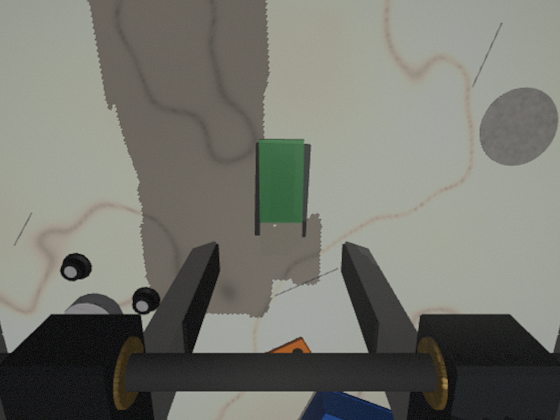

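The wrist view shows the green part at (259–302, 140–221), in line with the fingers. It agrees with the top view: centre ≈ (537.3,264.3), yaw 23.9°. I'll grasp it at plate x ≈ +30 with light force.

```bash
python3 -m creep '[[0.4,[-2.95,0,4],0],[0.4,[-2.95,0,8],0],[0.4,[-2.95,0,11],0],[0.4,[-2.95,0,13.3],0],[0.4,[-2.95,0,13.3],0],[0.4,[-2.95,0,13.3],0],[-1,[-2.95,0,13.3],0],[-1,[-2.95,0,13.3],0],[-1,[-2.95,0,13.3],0],[-1,[-2.95,0,13.3],0],[-1,[-2.95,0,13.3],0],[-1,[-2.95,0,13.3],0]]' 5
python3 -m creep '[[-1,[0,0,-0.5],0],[-1,[0,0,-1],0],[-1,[0.2,0,-2],0],[-1,[0.2,0,-3],0],[-1,[0.2,0,-4],0],[-1,[0.2,0,-5],0],[-1,[0.2,0,-6],0],[-1,[0.2,0,-8],0],[-1,[0.2,0,-10],0],[-1,[0.2,0,-10],0],[-1,[0.2,0,-10],0]]'
python3 - <<'E'
from h import *
s=manip.camera("scene")[:,:,::-1]; w=manip.camera("wrist")[:,:,::-1]
p=manip.camera_params("scene"); st=manip.read_state(); u,v=proj(p,st["eef_pos"])[0].astype(int); print(u,v)
a=cv2.resize(s[max(v-80,0):v+80,max(u-70,0):u+70],None,fx=2.6,fy=2.6); b=cv2.resize(w,(435,416))
b=cv2.resize(w,(432,a.shape[0])); cv2.imwrite("pics/l1.png",np.hstack([a,b]))
E
```

```text
clock: 2.75
eef_pos: [565.4, 275.9, 37.9]
eef_rot: [-3.142, 0.001, -2.727]
wrist_force: [-0.8, -0.8, 6.0]
finger_gap: 36.3
finger_force: 5.0
clock: 3.85
eef_pos: [563.3, 274.9, 137.2]
eef_rot: [-3.142, 0.0, -2.727]
wrist_force: [0.9, 0.6, -0.8]
finger_gap: 36.2
finger_force: 5.0
426 232
```

View pics/l1.png

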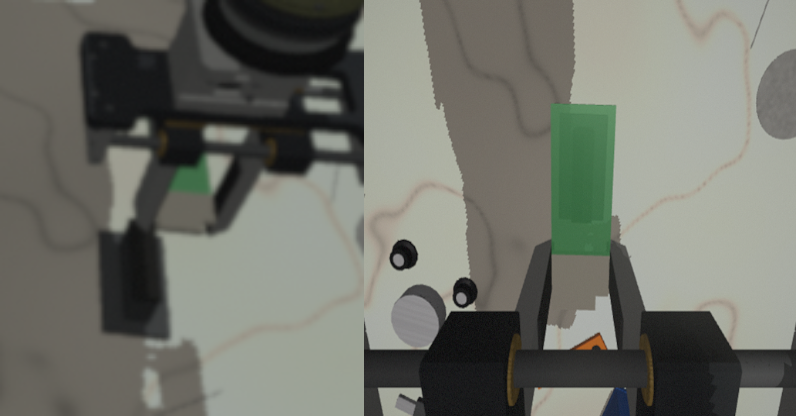

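The slide is held near level (wrist view: clear end up at about (583,105) of the montage), so friction in the grip resists the swing. I'll reduce the grip to 3 N and jolt upwards gently.

```bash
python3 -m creep '[[-1,[0,0,0],0],[-1,[0,0,0],0],[-1,[0,0,0],0],[-1,[0,0,-4],0],[-1,[0,0,-4],0],[-1,[0,0,-4],0]]' 3
cat >> h.py <<'E'
def green(name):
    im=manip.camera(name)[:,:,::-1].copy(); hsv=cv2.cvtColor(im,cv2.COLOR_BGR2HSV)
    m=((hsv[:,:,0]>45)&(hsv[:,:,0]<90)&(hsv[:,:,1]>90)).astype(np.uint8)*255
    c=max(cv2.findContours(m,cv2.RETR_EXTERNAL,cv2.CHAIN_APPROX_NONE)[0],key=cv2.contourArea)
    return im,cv2.boxPoints(cv2.minAreaRect(c)).round(1).tolist()
E
python3 - <<'E'
from h import *
p=manip.camera_params("wrist"); st=manip.read_state(); im,b=green("wrist"); print(b)
M=rot(st["eef_rot"])
for th in range(0,95,10):   # clear tip for tilt th: grasp at plate x=30
    t=np.radians(th); X=st["eef_pos"]+M@np.array([80*np.cos(t),0,-5+80*np.sin(t)]); print(th,proj(p,X)[0].round(0))
E
```

```text
clock: 4.55
eef_pos: [563.6, 275.1, 178.0]
eef_rot: [-3.142, 0.001, -2.727]
wrist_force: [-0.3, 0.7, -0.5]
finger_gap: 35.7
finger_force: 3.0
[[243.0, 111.0], [317.0, 111.0], [317.0, 254.0], [243.0, 254.0]]
0 [280. 105.]
10 [280. 107.]
20 [280. 113.]
30 [280. 123.]
40 [280. 136.]
50 [280. 150.]
60 [280. 166.]
70 [280. 183.]
80 [280. 201.]
90 [280. 220.]
```

Its tilt is only about 15°. I'll swing the slide by pushing its clear end against the end face of the rest while raising the gripper along an arc. First I'll position beyond the rest's +x end.

```bash
python3 -m creep '[[-1,[-3,0,0],0],[-1,[-6,0,0],0],[-1,[-9,0,0],0],[-1,[-9,0,3],0],[-1,[-9,0,6],0],[-1,[-9,0,9],0],[-1,[-9,0,12],0],[-1,[-9,0,13.6],0],[-1,[-9,0,13.6],0],[-1,[-9,0,13.6],0]]' 5
python3 - <<'E'
from h import *
p=manip.camera_params("wrist"); st=manip.read_state(); im,b=green("wrist"); print(b,st["wrist_force"])
d=st["eef_pos"][:2]-[537.3,264.3]; u=np.array([.914,.405]); print("s",d@u,"lat",d@[-.405,.914], st["eef_pos"])
E
```

```text
clock: 5.6
eef_pos: [646.1, 311.4, 42.3]
eef_rot: [-3.142, 0.001, -2.727]
wrist_force: [-0.3, 0.0, -0.6]
finger_gap: 35.9
finger_force: 5.0
[[237.0, 105.0], [322.0, 105.0], [322.0, 257.0], [237.0, 257.0]] [-0.32720346  0.04557813 -0.56644136]
s 118.47621813198586 lat -1.0255704497372062 [646.06559468 311.37275208  42.25949574]
```

```bash
cat >> h.py <<'E'
def tilt(v=True):
    """tilt of the slide (deg, + = clear end down) from the wrist view: width of its far edge and row"""
    p=manip.camera_params("wrist"); st=manip.read_state(); im=manip.camera("wrist")[:,:,::-1]; hsv=cv2.cvtColor(im,cv2.COLOR_BGR2HSV)
    m=((hsv[:,:,0]>45)&(hsv[:,:,0]<90)&(hsv[:,:,1]>90)).astype(np.uint8)*255
    c=max(cv2.findContours(m,cv2.RETR_EXTERNAL,cv2.CHAIN_APPROX_NONE)[0],key=cv2.contourArea); x,y,w,h=cv2.boundingRect(c)
    ws=[(int(r),int((m[r,x:x+w]>0).sum())) for r in np.linspace(y+2,y+h-3,5)]
    print("rows,widths",ws,"x",x,x+w); return im
def predict(g,ths,z=-5):
    p=manip.camera_params("wrist"); st=manip.read_state(); M=rot(st["eef_rot"])
    for th in ths:
        t=np.radians(th); q=[proj(p,st["eef_pos"]+M@np.array([g*np.cos(t),s*18,z+g*np.sin(t)]))[0] for s in (-1,1)]
        print(th,q[0].round(),"w",abs(q[1]-q[0])[0].round(1))
E
python3 - <<'E'
from h import *
tilt(); predict(80,[-30,-20,-10,0,10,20,30])
E
```

```text
Traceback (most recent call last):
  File "h.py", line 28, in tilt
    ws=[(int(r),int((m[r,x:x+w]>0).sum())) for r in np.linspace(y+2,y+h-3,5)]
                     ~^^^^^^^^^
IndexError: only integers, slices (`:`), ellipsis (`...`), numpy.newaxis (`None`) and integer or boolean arrays are valid indices
```

```bash
sed -i 's/np.linspace(y+2,y+h-3,5)\]/np.linspace(y+2,y+h-3,5).astype(int)]/' h.py
python3 - <<'E'
from h import *
cv2.imwrite("pics/w2.png",tilt()); predict(80,[-30,-20,-10,0,10,20,30])
E
```

```text
rows,widths [(107, 86), (144, 82), (181, 79), (218, 77), (255, 77)] x 237 323
-30 [226. 142.] w 109.3
-20 [230. 121.] w 100.6
-10 [234. 109.] w 92.2
0 [238. 105.] w 84.5
10 [241. 107.] w 77.7
20 [244. 113.] w 71.7
30 [247. 123.] w 66.7
```

View pics/w2.png

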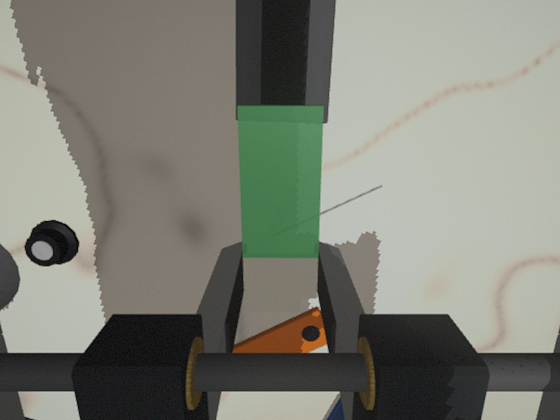

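The view shows the slide level again, its clear end at row 105 just beyond the rest (dark, above it). I'll ratchet it down at 3 N with sharp upward starts and gentle stops.

```bash
python3 -m creep '[[-1,[-1,0,0],0],[-1,[-1,0,0],0],[-1,[-1,0,-5],0],[-1,[-1,0,-8.5],0],[-1,[-1,0,-10.5],0],[-1,[-1,0,-11.5],0],[-1,[-1,0,-12],0],[-1,[-1,0,-12],0]]' 3
python3 - <<'E'
from h import *
tilt(); predict(80,[0,10,20,30,40,50])
E
```

```text
clock: 6.55
eef_pos: [654.7, 315.2, 161.1]
eef_rot: [3.142, -0.0, -2.727]
wrist_force: [0.5, 1.1, -0.5]
finger_gap: 35.8
finger_force: 3.0
rows,widths [(108, 7), (144, 35), (180, 72), (216, 76), (253, 77)] x 240 320
0 [238. 105.] w 84.5
10 [241. 107.] w 77.7
20 [244. 113.] w 71.7
30 [247. 123.] w 66.7
40 [249. 136.] w 62.5
50 [250. 151.] w 59.0
```

```bash
python3 -m creep '[[-1,[0.2,0,0.3],0],[-1,[0.4,0,1],0],[-1,[0.7,0,2.2],0],[-1,[0.8,0,4.2],0],[-1,[0.8,0,6.6],0],[-1,[0.8,0,9.3],0],[-1,[0.8,0,12.8],0],[-1,[0.8,0,12.8],0],[-1,[0.8,0,12.8],0]]'
python3 -m creep '[[-1,[0.3,0,0],0],[-1,[0.55,0,0],0],[-1,[0.75,0,0],0],[-1,[0.75,0,0],0],[-1,[0.9,0,-0.6],0]]'
python3 - <<'E'
from h import *
st=manip.read_state(); d=st["eef_pos"][:2]-[537.3,264.3]; print("s",d@[.914,.405],st["eef_pos"][2],st["wrist_force"]); tilt(); predict(80,[0,10,20,30,40])
E
```

```text
clock: 7.5
eef_pos: [647.2, 311.9, 33.2]
eef_rot: [3.142, -0.001, -2.727]
wrist_force: [1.2, -0.3, -0.6]
finger_gap: 35.9
finger_force: 3.0
clock: 8.0
eef_pos: [639.2, 308.3, 39.4]
eef_rot: [3.142, -0.0, -2.727]
wrist_force: [2.4, 0.5, 0.1]
finger_gap: 36.2
finger_force: 3.0
s 110.97955902226094 39.37588183400632 [2.42349953 0.48954989 0.13790901]
rows,widths [(125, 50), (160, 31), (196, 66), (232, 75), (268, 75)] x 241 318
0 [238. 105.] w 84.5
10 [241. 107.] w 77.7
20 [244. 113.] w 71.7
30 [247. 123.] w 66.7
40 [249. 136.] w 62.5
```

```bash
python3 -m creep '[[-1,[0.25,0,-0.6],0],[-1,[0.5,0,-1.2],0],[-1,[0.8,0,-1.9],0],[-1,[1.15,0,-2.4],0],[-1,[1.6,0,-3.0],0],[-1,[2.05,0,-3.5],0]]'
python3 - <<'E'
from h import *
st=manip.read_state(); d=st["eef_pos"][:2]-[537.3,264.3]; print("s",d@[.914,.405],st["eef_pos"][2],st["wrist_force"]); cv2.imwrite("pics/w3.png",tilt()); predict(78,[0,10,20,30,40,50,60])
E
```

```text
clock: 8.65
eef_pos: [620.3, 300.0, 75.1]
eef_rot: [-3.142, 0.0, -2.727]
wrist_force: [2.5, 1.2, 0.7]
finger_gap: 35.8
finger_force: 3.0
s 90.29646426503126 75.11645303273664 [2.49068155 1.17690829 0.69920255]
rows,widths [(158, 65), (188, 65), (219, 67), (249, 72), (280, 74)] x 243 318
0 [238. 110.] w 84.2
10 [241. 111.] w 77.5
20 [244. 117.] w 71.8
30 [247. 127.] w 66.8
40 [249. 139.] w 62.7
50 [250. 153.] w 59.3
60 [252. 169.] w 56.6
```

View pics/w3.png

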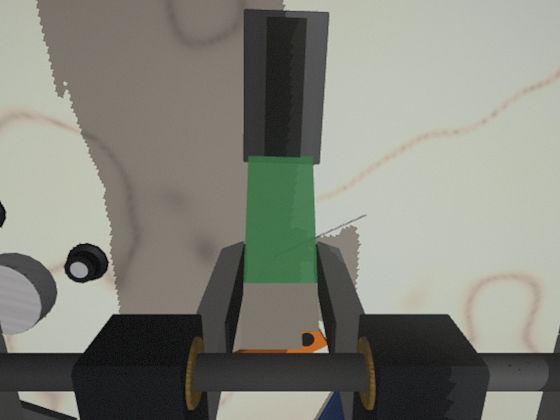

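The far edge (row 156) stays at the rest's end while the slide tilts to about 45°. I'll continue the arc.

```bash
python3 -m creep '[[-1,[0.5,0,-0.45],0],[-1,[1.05,0,-0.85],0],[-1,[1.6,0,-1.25],0],[-1,[2.2,0,-1.55],0],[-1,[2.8,0,-1.8],0],[-1,[3.5,0,-2.05],0],[-1,[4.1,0,-2.2],0],[-1,[4.7,0,-2.3],0],[-1,[5.2,0,-2.35],0],[-1,[5.2,0,-2.35],0]]'
python3 - <<'E'
from h import *
st=manip.read_state(); d=st["eef_pos"][:2]-[537.3,264.3]; print("s",d@[.914,.405],st["eef_pos"][2],st["wrist_force"]); tilt(); predict(74,[40,60,70,80,90])
E
```

```text
clock: 9.7
eef_pos: [572.5, 279.0, 98.0]
eef_rot: [-3.142, -0.0, -2.727]
wrist_force: [0.3, 1.5, -0.3]
finger_gap: 36.2
finger_force: 3.0
s 38.09236643915321 97.98638801429138 [ 0.26252607  1.52783228 -0.26771058]
rows,widths [(270, 2), (273, 2), (276, 2), (279, 1), (282, 1)] x 244 249
40 [248. 145.] w 63.2
60 [251. 173.] w 57.3
70 [252. 189.] w 55.2
80 [253. 205.] w 53.6
90 [254. 223.] w 52.6
```

```bash
python3 -m creep '[[-1,[0,0,-2],0],[-1,[-0.3,0,-4],0],[-1,[-0.3,0,-6],0],[-1,[-0.3,0,-6],0],[-1,[-0.3,0,-6],0],[-1,[-0.3,0,-6],0]]'
python3 - <<'E'
from h import *
im=manip.camera("wrist")[:,:,::-1]; hsv=cv2.cvtColor(im,cv2.COLOR_BGR2HSV); cv2.imwrite("pics/w4.png",im)
for r in range(170,330,8): print(r,[hsv[r,c].tolist() for c in (246,265,280,300,315)])
predict(74,[60,70,80,90,100]); st=manip.read_state(); print(st["wrist_force"],st["finger_gap"])
E
```

```text
clock: 10.35
eef_pos: [575.3, 280.2, 156.4]
eef_rot: [3.142, -0.002, -2.727]
wrist_force: [-0.5, 0.3, -0.9]
finger_gap: 36.0
finger_force: 3.0
170 [[15, 31, 130], [10, 16, 48], [50, 16, 48], [120, 3, 77], [43, 12, 188]]
178 [[17, 32, 128], [75, 10, 50], [15, 24, 42], [90, 3, 77], [43, 12, 190]]
186 [[16, 29, 131], [90, 14, 53], [38, 21, 49], [50, 10, 78], [41, 15, 190]]
194 [[19, 28, 128], [60, 5, 51], [30, 6, 45], [30, 3, 79], [43, 12, 190]]
202 [[21, 34, 128], [14, 33, 130], [50, 8, 193], [50, 8, 193], [53, 11, 191]]
210 [[18, 33, 131], [19, 28, 129], [45, 8, 187], [45, 8, 188], [45, 11, 190]]
218 [[17, 32, 128], [15, 35, 131], [17, 28, 128], [47, 9, 189], [20, 30, 128]]
226 [[17, 32, 129], [15, 28, 127], [17, 31, 130], [15, 29, 123], [18, 31, 125]]
234 [[15, 32, 129], [63, 67, 69], [67, 79, 68], [64, 75, 71], [21, 32, 129]]
242 [[16, 33, 131], [61, 79, 71], [63, 80, 70], [61, 84, 70], [17, 34, 134]]
250 [[17, 31, 57], [63, 77, 66], [66, 80, 67], [63, 78, 72], [80, 26, 30]]
258 [[15, 19, 54], [66, 78, 69], [65, 77, 66], [63, 76, 70], [30, 8, 33]]
266 [[72, 64, 40], [61, 80, 67], [65, 84, 70], [68, 86, 68], [150, 7, 36]]
274 [[64, 95, 59], [59, 77, 66], [63, 76, 67], [67, 92, 69], [60, 81, 47]]
282 [[69, 89, 66], [63, 82, 65], [67, 76, 77], [63, 88, 67], [66, 81, 66]]
290 [[18, 31, 82], [20, 29, 80], [20, 29, 80], [21, 32, 79], [23, 25, 82]]
298 [[27, 32, 79], [15, 31, 82], [21, 22, 81], [22, 35, 81], [17, 23, 79]]
306 [[19, 26, 80], [20, 38, 80], [21, 33, 78], [27, 31, 81], [18, 31, 83]]
314 [[15, 31, 82], [15, 32, 80], [21, 31, 82], [18, 32, 80], [18, 34, 114]]
322 [[27, 29, 80], [18, 41, 80], [18, 31, 81], [19, 34, 83], [21, 33, 122]]
60 [251. 173.] w 57.3
70 [252. 189.] w 55.2
80 [253. 205.] w 53.6
90 [254. 223.] w 52.6
100 [254. 241.] w 52.1
[ 0.19385639 -0.363837   -0.69548285] 35.89725166836635
```

```bash
cat >> h.py <<'E'
from scipy.optimize import least_squares
def hang():
    """g (grip to clear tip, mm) and tilt (deg) from the wrist view of the plain face"""
    p=manip.camera_params("wrist"); st=manip.read_state(); im=manip.camera("wrist")[:,:,::-1]; hsv=cv2.cvtColor(im,cv2.COLOR_BGR2HSV)
    m=cv2.morphologyEx(cv2.inRange(hsv,(52,50,30),(82,255,255)),cv2.MORPH_OPEN,np.ones((5,5)))
    x,y,w,h=cv2.boundingRect(max(cv2.findContours(m,cv2.RETR_EXTERNAL,cv2.CHAIN_APPROX_NONE)[0],key=cv2.contourArea))
    rows=np.array([y,y+h]); M=rot(st["eef_rot"])
    def f(v):
        t=np.radians(v[1]); d=np.array([np.cos(t),0,np.sin(t)]); n=np.array([np.sin(t),0,-np.cos(t)])
        return [proj(p,st["eef_pos"]+M@(np.array([0,0,-5])+a*d+2.5*n))[0,1]-r for a,r in zip((v[0],v[0]-70),rows)]
    s=least_squares(f,[76,80]); print("rows",rows,"x",x,x+w,"g,tilt",s.x.round(1),"cost",s.cost.round(2),"eef",st["eef_pos"].round(1),"yaw",np.degrees(st["eef_rot"][2]).round(2)); return im
E
python3 - <<'E'
from h import *
hang()
p=manip.camera_params("top"); c=cast(p,np.array([(185,228),(392,212),(395,268),(190,283)])/10+[271.5,191.5],34); m=c.mean(0); print(c.round(1),m)
d=c[0]+c[3]-c[1]-c[2]; print(np.linalg.norm(d)/2, np.degrees(np.arctan2(d[1],d[0])))
print(go([m[0],m[1]+0,200],np.degrees(np.arctan2(d[1],d[0]))))
E
```

```text
rows [230 286] x 244 317 g,tilt [54.2 90.1] cost 0.0 eef [575.3 280.2 156.5] yaw -156.25
[[567.6 -20.1]
 [570.  -67.9]
 [557.1 -68.1]
 [554.9 -20.9]] [562.364105   -44.26146712]
47.508509788738536 92.76497362352654
('shift', [14.27, -29.18, -4.31], 'roll', np.float64(4.2), 'alt', np.float64(-31.8), 'q6', np.float64(-1.59))
```

Run:
```python
from h import *
im=cv2.imread("pics/w4.png"); hsv=cv2.cvtColor(im,cv2.COLOR_BGR2HSV)
m=cv2.inRange(hsv,(50,45,30),(85,255,255))
for r in range(228,290,6):
    c=np.where(m[r,230:330])[0]+230; print(r,np.percentile(c,[1,99]) if len(c) else None,len(c))
for g in (54,64,74): predict(g,[90])
```

```text
228 None 0
234 [253.54 306.46] 55
240 [252.56 307.44] 57
246 [251.58 308.42] 59
252 [250.6 309.4] 61
258 [249.62 310.38] 63
264 [247.66 312.34] 67
270 [246.68 313.32] 69
276 [245.7 314.3] 71
282 [243.73 315.27] 74
288 None 0
90 [251. 234.] w 57.0
90 [253. 228.] w 54.7
90 [254. 223.] w 52.6
```

Run:
```python
from h import *
im=cv2.imread("pics/w4.png"); s=manip.camera("scene")[:,:,::-1]
p=manip.camera_params("scene"); u,v=proj(p,manip.read_state()["eef_pos"])[0].astype(int); print(u,v)
cv2.imwrite("pics/m1.png",np.hstack([cv2.resize(im[190:330,190:370],(540,420)),cv2.resize(s[v-40:v+60,u-30:u+30],(252,420))]))
```

```text
430 231
```

View pics/m1.png

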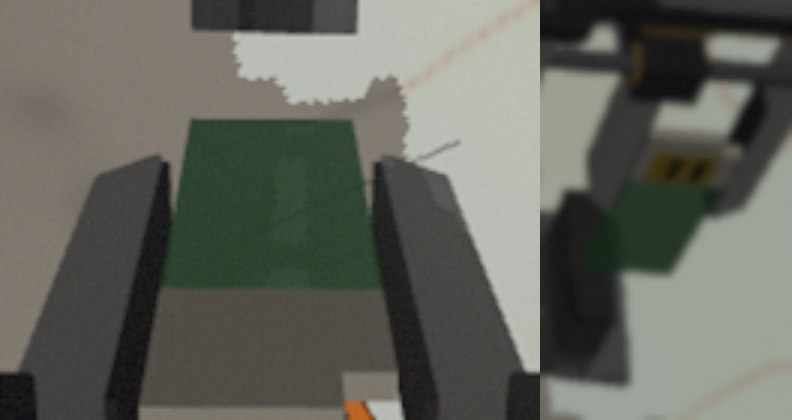

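The slide hangs vertical, frosted end up, with the label on the far side (clear tip at about (272,120) of the montage). I'll carry it to hover beside the block and measure the slot with the wrist camera.

```bash
python3 -m creep '[[-1,[0.5,-1,-1],0.3],[-1,[2,-4,-2],1],[-1,[4,-8,-2],2],[-1,[6,-12,-2],3],[-1,[8,-16,-2],4],[-1,[9,-20,-2],4.2],[-1,[10,-24,-2],4.2],[-1,[10.6,-27,-2],4.2],[-1,[10.7,-28.5,-2],4.2],[-1,[10.7,-29,-2],4.2],[-1,[10.7,-29,-2],4.2],[-1,[10.7,-29,-2],4.2]]' 4
python3 - <<'E'
from h import *
im=hang(); cv2.imwrite("pics/w5.png",im); p=manip.camera_params("wrist")
X=[[562.4,-44.3,34]]; print("slot pred",proj(p,X))
u,v=proj(p,X)[0].astype(int); g=cv2.cvtColor(im,cv2.COLOR_BGR2GRAY)
print(g[v-30:v+31:3,u-80:u+81:8])
E
```

```text
clock: 11.7
eef_pos: [594.5, -26.9, 178.0]
eef_rot: [3.141, -0.0, -3.093]
wrist_force: [-0.2, -0.5, -1.0]
finger_gap: 35.8
finger_force: 4.0
rows [230 286] x 244 317 g,tilt [54.1 90.1] cost 0.0 eef [594.5 -26.9 178. ] yaw -177.19
slot pred [[261.38676452 156.84388289]]
[[172 164 171 112 111 110 105 110 108 108 110 111 107 105 107 108 107 109
  110 110 110]
 [170 158 171 112 113 113  60 109 106 103 105 108 108 106 107 108 108 109
  110 111 112]
 [171 154 172 109 108 110 102 110 110 107 107 108 111 110 112 111 110 108
  111 109 112]
 [172 168 173 109 111 107 108 103 106 107 107 108 111 108 108 109 109 109
  108 110 110]
 [152 172 171 108 113 108 110 110 108 107 107 107 107 108 105 106 106 110
  109 111 111]
 [166 172 173 107 110 107 107 107 107 107 105 104 105 105 104 104 107 111
  109 109 110]
 [173 172 172 108 111 111 111 110 110 111 110 112 111 112 109 109 108 109
  110 108 112]
 [170 172 172 109 112 107 108  93  97  98  97 102 103 102 108 109 110 109
  110 111 107]
 [173 171 171 109 111 109 109  81  95  97  95  93  90  90 105 106 110 108
  112 107 125]
 [172 173 172 177 114 106 106
[... 339 characters left out ...]
2 173 113 104 107 105 104 102 102 100  99  97 105 105 108 110
  109 110 172]
 [170 172 173 175 111 105 103 103 104 103 103 105 103 104 104 105 111 109
  112 112 169]
 [172 173 174 173 114 106 106 106 107 106 106 107 106 105 104 105 112 111
  109 111 172]
 [174 175 172 173 111 106 108 105 107 107 105 104 106 104 108 105 111 110
  109 110 171]
 [172 173 173 174 112 106 103 107 105 105 104 104 105 104 105 107 110 111
  112 146 172]
 [173 172 173 173 112 107 106 108 108 110 107 108 105 107  94 112 109 111
  110 174 171]
 [174 171 172 172 113 104 103 104 105 103 103 105 107 107  91 107 110 108
  111 172 173]
 [175 172 173 173 111 110 107 105 107 107 105 107 102 103 104 106 110 111
  108 170 171]]
```

Run:
```python
from h import *
p=manip.camera_params("wrist")
im=cv2.imread("pics/w5.png"); g=cv2.GaussianBlur(cv2.cvtColor(im,cv2.COLOR_BGR2GRAY),(3,3),0)
m=np.zeros_like(g); m[135:178,215:310]=(g[135:178,215:310]<101)*255
m=cv2.morphologyEx(m,cv2.MORPH_CLOSE,np.ones((7,7)))
n,l,s,c=cv2.connectedComponentsWithStats(m); k=1+np.argmax(s[1:,4]); print(s[k])
ct=max(cv2.findContours((l==k).astype(np.uint8),cv2.RETR_EXTERNAL,cv2.CHAIN_APPROX_NONE)[0],key=cv2.contourArea)
W=cast(p,ct[:,0],34); r=cv2.minAreaRect(W.astype(np.float32)); print("slot",r)
# block outline on top plane: canny row/col lines
print(g[100:215:3,262].tolist()); print(g[185,170:350:3].tolist())
b=cv2.boxPoints(r); print(b.round(1).tolist())
```

```text
[ 234  147   57   19 1050]
slot ((561.7079467773438, -43.88166809082031), (15.466238975524902, 48.133323669433594), 2.8049116134643555)
[110, 110, 110, 111, 110, 111, 77, 106, 108, 108, 107, 108, 107, 105, 108, 111, 87, 104, 106, 73, 74, 92, 104, 104, 107, 104, 105, 108, 102, 106, 108, 110, 109, 109, 110, 109, 109, 109, 109]
[173, 173, 173, 173, 173, 173, 173, 173, 173, 173, 173, 173, 167, 111, 113, 112, 105, 106, 104, 103, 103, 104, 104, 104, 104, 103, 103, 102, 103, 102, 103, 103, 102, 103, 103, 102, 102, 103, 102, 102, 103, 101, 81, 99, 104, 104, 108, 110, 110, 110, 110, 111, 111, 117, 172, 172, 172, 171, 172, 172]
[[552.7999877929688, -20.200000762939453], [555.2000122070312, -68.30000305175781], [570.5999755859375, -67.5], [568.2999877929688, -19.5]]
```

Wrist and top agree: the slot is at (561.9,-44.0), yaw 2.8°, with the mouth measuring 15.5×48 mm as expected. I'll move above it and lower.

Run:
```python
from h import *
print(go([561.9,-44.0,120],92.8))
```

```text
('shift', [3.34, -1.55, 5.8], 'roll', np.float64(0.01), 'alt', np.float64(-35.99), 'q6', np.float64(-1.73))
```

```bash
python3 -m creep '[[-1,[1,-0.5,0.5],0],[-1,[2.2,-1,1.5],0],[-1,[3.1,-1.4,3],0],[-1,[3.35,-1.55,4.5],0],[-1,[3.35,-1.55,5.8],0],[-1,[3.35,-1.55,5.8],0],[-1,[3.35,-1.55,5.8],0],[-1,[3.35,-1.55,5.8],0]]'
python3 - <<'E'
from h import *
hang(); print(go([561.9,-44.0,120],92.8))
E
```

```text
clock: 12.55
eef_pos: [562.4, -44.9, 120.7]
eef_rot: [-3.141, 0.001, -3.093]
wrist_force: [-0.2, -0.0, -0.3]
finger_gap: 35.9
finger_force: 4.0
rows [230 286] x 244 317 g,tilt [54.2 90.1] cost 0.0 eef [562.4 -44.9 120.7] yaw -177.22
('shift', [0.04, 0.11, 0.06], 'roll', np.float64(-0.01), 'alt', np.float64(35.99), 'q6', np.float64(-1.76))
```

```bash
python3 -m creep '[[-1,[0.05,0.1,0.8],0],[-1,[0.05,0.1,1.6],0],[-1,[0.05,0.1,2.4],0],[-1,[0.05,0.1,3],0],[-1,[0.05,0.1,3.5],0],[-1,[0.05,0.1,4],0],[-1,[0.05,0.1,4.4],0]]' 3
python3 -m creep '[[-1,[0,0,0.4],0],[-1,[0,0,0.8],0],[-1,[0,0,1.2],0],[-1,[0,0,1.6],0]]'
python3 -m creep '[[-1,[0,0,0.2],0],[-1,[0,0,0.3],0],[-1,[0,0,0.5],0],[-1,[0,0,0.5],0]]'
python3 - <<'E'
from h import *
hang()
E
```

```text
clock: 13.3
eef_pos: [561.5, -44.2, 75.7]
eef_rot: [3.142, 0.0, -3.094]
wrist_force: [0.2, 1.5, 4.3]
finger_gap: 36.3
finger_force: 3.0
clock: 13.7
eef_pos: [561.4, -44.2, 59.6]
eef_rot: [-3.142, 0.0, -3.093]
wrist_force: [0.8, 1.1, 5.2]
finger_gap: 35.7
finger_force: 3.0
clock: 14.1
eef_pos: [561.3, -44.2, 54.7]
eef_rot: [-3.142, -0.0, -3.093]
wrist_force: [-0.3, 1.3, 0.6]
finger_gap: 35.9
finger_force: 3.0
rows [256 343] x 233 328 g,tilt [15.5 90. ] cost 0.0 eef [561.3 -44.2  54.7] yaw -177.24
```

Run:
```python
from h import *
p=manip.camera_params("wrist"); st=manip.read_state(); M=rot(st["eef_rot"])
for z in (34,75,79,83,87,91,95,100):
    X=st["eef_pos"]*[1,1,0]+[0,0,z]+M@[2.5,0,0]; q=[proj(p,X+M@[0,s*18,0])[0] for s in(-1,1)]; print(z,q[0].round(1),q[1].round(1))
im=manip.camera("scene")[:,:,::-1]; w=manip.camera("wrist")[:,:,::-1]; u,v=proj(manip.camera_params("scene"),st["eef_pos"])[0].astype(int)
cv2.imwrite("pics/s6.png",np.hstack([cv2.resize(im[v-50:v+50,u-45:u+45],(405,450)),cv2.resize(w[200:400,190:370],(390,450))]))
```

```text
34 [247.7 248.2] [312.6 248.2]
75 [240.  285.4] [320.5 285.4]
79 [239.1 290.1] [321.5 290. ]
83 [238.1 294.9] [322.5 294.9]
87 [237. 300.] [323.6 299.9]
91 [235.9 305.4] [324.8 305.3]
95 [234.7 311. ] [326.  310.9]
100 [233.2 318.5] [327.6 318.4]
```

Run:
```python
from h import *
w=manip.camera("wrist")[:,:,::-1]; hsv=cv2.cvtColor(w,cv2.COLOR_BGR2HSV)
for r in range(225,400,5):
    m=cv2.inRange(hsv[r:r+1,215:350],(50,45,20),(85,255,255))[0]; c=np.where(m)[0]+215
    print(r,hsv[r,280].tolist(),hsv[r,265].tolist(),len(c),np.percentile(c,[3,97]).round().tolist() if len(c) else "")
```

```text
225 [26, 18, 113] [27, 20, 116] 0 
230 [30, 18, 114] [30, 16, 112] 0 
235 [30, 18, 116] [34, 17, 117] 0 
240 [34, 16, 112] [30, 21, 110] 0 
245 [36, 18, 72] [36, 18, 72] 0 
250 [36, 18, 71] [35, 21, 73] 0 
255 [60, 22, 69] [51, 27, 66] 0 
260 [61, 86, 71] [66, 99, 67] 68 [249.0, 312.0]
265 [61, 87, 70] [62, 93, 71] 69 [248.0, 312.0]
270 [66, 100, 69] [62, 96, 69] 72 [246.0, 313.0]
275 [63, 93, 71] [64, 90, 68] 73 [246.0, 314.0]
280 [65, 86, 71] [66, 103, 67] 76 [245.0, 316.0]
285 [65, 93, 71] [66, 101, 71] 78 [244.0, 317.0]
290 [68, 90, 68] [62, 92, 72] 79 [242.0, 316.0]
295 [66, 93, 71] [66, 106, 70] 80 [243.0, 318.0]
300 [63, 98, 68] [61, 96, 69] 81 [242.0, 318.0]
305 [63, 98, 70] [64, 107, 67] 86 [241.0, 320.0]
310 [68, 105, 68] [64, 90, 71] 87 [241.0, 321.0]
315 [63, 93, 71] [61, 83, 71] 89 [238.0, 320.0]
320 [65, 96, 69] [65, 95, 70] 94 [236.0, 323.0]
325 [66, 96, 69] [62, 92, 69] 92 [238.0, 323.0]
330 [62, 89, 72] [63, 89, 69] 92 [237.0, 322.0]
335 [64, 98, 70] [64, 85, 69] 94 [237.0, 324.0]
340 [65, 99, 67] [61, 91, 70] 97 [235.0, 325.0]
345 [18, 31, 81] [19, 26, 80] 0 
350 [20, 29, 79] [23, 28, 82] 0 
355 [165, 15, 33] [150, 16, 32] 2 [233.0, 328.0]
360 [45, 13, 38] [60, 6, 42] 0 
365 [20, 18, 42] [75, 23, 45] 0 
370 [10, 15, 51] [135, 11, 48] 0 
375 [90, 5, 52] [60, 5, 51] 0 
380 [45, 9, 57] [30, 5, 55] 0 
385 [60, 9, 57] [0, 5, 52] 0 
390 [90, 10, 50] [45, 10, 49] 0 
395 [13, 29, 80] [19, 35, 81] 0
```

```bash
cat >> h.py <<'E'
def fit3(im=None,p=None,st=None):
    """g, tilt, offset of the slide's mid plane along tool x, lateral offset; from corners of the green plain face"""
    p=p or manip.camera_params("wrist"); st=st or manip.read_state(); im=manip.camera("wrist")[:,:,::-1] if im is None else im
    hsv=cv2.cvtColor(im,cv2.COLOR_BGR2HSV); m=cv2.morphologyEx(cv2.inRange(hsv,(50,45,25),(85,255,255)),cv2.MORPH_CLOSE,np.ones((5,5))); m=cv2.morphologyEx(m,cv2.MORPH_OPEN,np.ones((5,5)))
    x,y,w,h=cv2.boundingRect(max(cv2.findContours(m,cv2.RETR_EXTERNAL,cv2.CHAIN_APPROX_NONE)[0],key=cv2.contourArea))
    R_=np.arange(y+4,y+h-4); L=[np.where(m[r,x:x+w])[0][[0,-1]]+x+[0,1] for r in R_]; L=np.array(L)
    l,rr=np.polyfit(R_,L[:,0],1),np.polyfit(R_,L[:,1],1)
    obs=np.array([[np.polyval(c,r),r] for r in (y,y+h) for c in (l,rr)]); M=rot(st["eef_rot"])
    def f(v):
        t=np.radians(v[1]); d=np.array([np.cos(t),0,np.sin(t)]); n=np.array([np.sin(t),0,-np.cos(t)])
        X=[st["eef_pos"]+M@(np.array([v[2],s*18+v[3],-5])+a*d+2.5*n) for a in (v[0],v[0]-70) for s in (1,-1)]
        q=proj(p,X); q=q[np.array([0,1,2,3])] if q[0,0]<q[1,0] else q[np.array([1,0,3,2])]
        return (q-obs).ravel()
    s=least_squares(f,[50,90,0,0]); print("obs",obs.round(1).tolist(),"g,tilt,dx,dy",s.x.round(1),"rms",np.sqrt(np.mean(s.fun**2)).round(2))
E
python3 - <<'E'
from h import *
fit3()
p=manip.camera_params("wrist"); st=manip.read_state(); fit3(cv2.imread("pics/w4.png"))
E
```

```text
obs [[245.7, 256.0], [314.1, 256.0], [232.6, 344.0], [330.0, 344.0]] g,tilt,dx,dy [22.  88.  -3.7  0.2] rms 0.82
obs [[254.3, 230.0], [307.0, 230.0], [241.8, 287.0], [318.4, 287.0]] g,tilt,dx,dy [63.9 88.3 -5.8  0.1] rms 0.6
```

The fit shows the slide sits about 4 mm off the tool axis (pushed during the swing). Its tip therefore landed on the +x bevel and it slipped up in the grip. I'll raise it slightly, shift 4 mm, and lower it into the mouth.

```bash
python3 -m creep '[[-1,[0,0,-0.3],0],[-1,[0,0,-0.5],0],[-1,[0.2,0,-0.5],0],[-1,[0.4,0,-0.5],0],[-1,[0.4,0,-0.5],0],[-1,[0.4,0,-0.2],0],[-1,[0.4,0,0],0],[-1,[0.4,0,0.2],0],[-1,[0.4,0,0.35],0],[-1,[0.4,0,0.35],0],[-1,[0.4,0,0.35],0]]'
python3 - <<'E'
from h import *
fit3(); st=manip.read_state(); print(st["wrist_force"],st["eef_pos"])
E
```

```text
clock: 15.45
eef_pos: [557.4, -44.5, 51.4]
eef_rot: [-3.142, -0.0, -3.094]
wrist_force: [-0.3, 0.1, 0.7]
finger_gap: 36.1
finger_force: 3.0
obs [[246.6, 256.0], [317.8, 256.0], [231.6, 344.0], [330.3, 344.0]] g,tilt,dx,dy [19.8 88.5 -2.4  0.5] rms 1.42
[0.86322128 0.45369137 0.26892672] [557.41756497 -44.43581113  51.50143762]
```

```bash
python3 -m creep '[[-1,[0,0,0.1],0],[-1,[0,0,0.2],0],[-1,[0,0,0.2],0],[-1,[0,0,0.2],0]]'
python3 - <<'E'
from h import *
fit3(); st=manip.read_state(); print(st["wrist_force"],st["eef_pos"])
w=manip.camera("wrist")[:,:,::-1]; s=manip.camera("scene")[:,:,::-1]; u,v=proj(manip.camera_params("scene"),st["eef_pos"])[0].astype(int)
a=cv2.convertScaleAbs(cv2.resize(w[215:355,190:370],(540,420),interpolation=cv2.INTER_CUBIC),alpha=1.8); b=cv2.convertScaleAbs(cv2.resize(s[v-30:v+40,u-22:u+22],(260,420),interpolation=cv2.INTER_CUBIC),alpha=1.8)
cv2.imwrite("pics/m2.png",np.hstack([a,b]))
E
```

```text
clock: 15.9
eef_pos: [557.4, -44.4, 49.4]
eef_rot: [3.142, -0.0, -3.093]
wrist_force: [-0.6, -0.1, 0.2]
finger_gap: 36.0
finger_force: 3.0
obs [[247.2, 256.0], [314.7, 256.0], [231.3, 344.0], [330.5, 344.0]] g,tilt,dx,dy [20.8 88.3 -3.   0.3] rms 0.38
[ 0.18297698  0.03979571 -0.70100651] [557.34501787 -44.43908692  49.43772164]
```

View pics/m2.png

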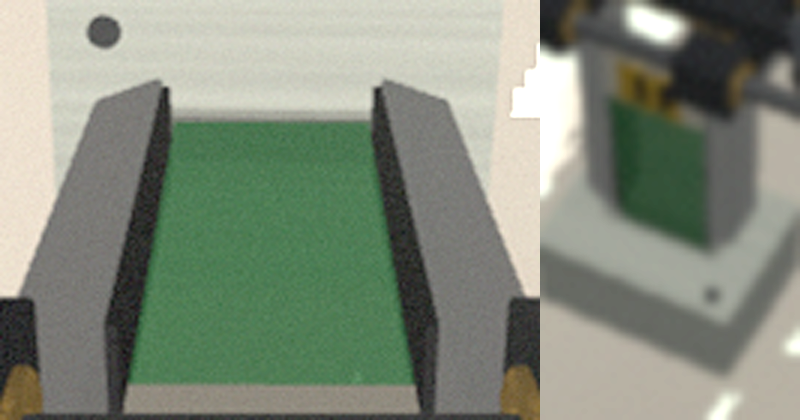

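The wrist view shows the slot's near bevel as a thin line just ahead of the slide's tip, and there is no contact force, so the tip is in the mouth. I'll open slightly so that it slides home, guided by the slot and fingers.

```bash
python3 -m creep '[[-0.17,[0,0,0],0],[-0.17,[0,0,0],0],[-0.17,[0,0,0],0],[-0.17,[0,0,0],0],[-0.17,[0,0,0],0]]'
python3 - <<'E'
from h import *
fit3(); st=manip.read_state(); p=manip.camera_params("wrist"); M=rot(st["eef_rot"])
for z in (79,104): print(z,proj(p,[559.5,-44,z]))
E
```

```text
clock: 16.55
eef_pos: [557.3, -44.4, 49.4]
eef_rot: [3.142, -0.0, -3.094]
wrist_force: [-0.6, -0.5, 0.6]
finger_gap: 38.9
finger_force: 0.0
obs [[248.8, 254.0], [312.3, 254.0], [238.8, 319.0], [321.9, 319.0]] g,tilt,dx,dy [ 42.7  91.8 -10.    0.1] rms 1.21
79 [[281.02236681 306.15200018]]
104 [[281.2680662  344.90234108]]
```

```bash
python3 -m creep '[[0.2,[0,0,0],0],[0.2,[0,0,0],0],[0.2,[0,0,0],0],[0.2,[0,0,-1],0],[0.2,[0,0,-2],0],[0.2,[0,0,-3],0],[0.2,[0,0,-3],0],[0.2,[0,0,-3],0]]'
python3 - <<'E'
from h import *
fit3()
def ray(p,uv): 
    d=rot(p["attitude"])@np.linalg.inv(K(p))@[*uv,1]; return p["origin"],d/np.linalg.norm(d)
s=manip.camera("scene")[:,:,::-1]; hsv=cv2.cvtColor(s,cv2.COLOR_BGR2HSV); p=manip.camera_params("scene")
u,v=proj(p,[562,-44,70])[0].astype(int); print(u,v)
m=cv2.inRange(hsv,(50,60,20),(85,255,255)); m[:v-40]=0;m[v+40:]=0;m[:,:u-40]=0;m[:,u+40:]=0
c=max(cv2.findContours(m,cv2.RETR_EXTERNAL,cv2.CHAIN_APPROX_NONE)[0],key=cv2.contourArea); print(cv2.contourArea(c),cv2.boxPoints(cv2.minAreaRect(c)).round(1).tolist(), cv2.approxPolyDP(c,2,True)[:,0].tolist())
y=cv2.inRange(hsv,(18,120,40),(35,255,255)); y[:v-60]=0;y[v+40:]=0;y[:,:u-40]=0;y[:,u+40:]=0
c=np.argwhere(y); print("yellow",len(c),c.mean(0)[::-1] if len(c) else "", c.min(0),c.max(0))
for X in ([[565,-26,34],[565,-62,34],[565,-26,79],[565,-62,79],[568,-26,79],[568,-62,79],[568,-44,109]]): print(X,proj(p,X).round(1))
E
```

```text
clock: 17.4
eef_pos: [557.5, -44.4, 79.8]
eef_rot: [-3.141, 0.001, -3.094]
wrist_force: [-1.5, -0.3, -0.2]
finger_gap: 56.4
finger_force: 0.0
obs [[252.9, 234.0], [308.1, 234.0], [245.3, 283.0], [315.4, 283.0]] g,tilt,dx,dy [73.2 91.  -9.1  0.2] rms 0.82
267 187
130.0 [[255.8000030517578, 196.60000610351562], [259.1000061035156, 186.6999969482422], [276.20001220703125, 192.39999389648438], [272.8999938964844, 202.3000030517578]] [[259, 187], [260, 197], [273, 202], [272, 192]]
yellow 107 [276.3271028  160.18691589] [139 246] [188 294]
[565, -26, 34] [[274.2 202.4]]
[565, -62, 34] [[259.7 196. ]]
[565, -26, 79] [[273.8 188.7]]
[565, -62, 79] [[258.8 182.2]]
[568, -26, 79] [[273.1 189.7]]
[568, -62, 79] [[258.  183.2]]
[568, -44, 109] [[265.  176.6]]
```

Run:
```python
from h import *
pw=manip.camera_params("wrist"); ps=manip.camera_params("scene")
# unknown: lean angle a (top to +x), bottom offset b, height of clear end z0 ; slide width fixed, slot yaw ~2.8deg
def face(a,b,z0,s,side,y):
    c=np.array([561.9+b,-44,z0]); e=np.array([np.sin(a),0,np.cos(a)]); n=np.array([np.cos(a),0,-np.sin(a)])
    return c+s*e+side*2.5*n+np.array([-0.049*y,y,0])
def f(v):
    a,b,z0,dy=v; q=proj(pw,[face(a,b,z0,70,-1,y+dy) for y in (18,-18)]); r=proj(ps,[face(a,b,z0,70,1,y+dy) for y in (18,-18)])
    return np.r_[q[:,1].mean()-283,(abs(q[0,0]-q[1,0])-70.1)*.7,q[:,0].mean()-280.4,(r[:,1].mean()-189.2)*1,(r[:,0].mean()-266)*1,(b+2)/2]
s=least_squares(f,[.1,-1,9,0]); print("lean deg",np.degrees(s.x[0]),s.x[1:],s.fun.round(2))
a,b,z0,_=s.x
print("centre",face(a,b,z0,49.5,0,0), go([561.9+b+49.5*np.sin(a),-44,z0+49.5*np.cos(a)-5],92.8))
```

```text
lean deg 7.4695772464664705 [-2.05011558  6.22438642  0.31590512] [-0.07 -0.39  0.28 -0.45 -1.09 -0.03]
centre [566.28487151 -44.          55.30433081] ('shift', [-0.91, -0.0, 2.89], 'roll', np.float64(-0.01), 'alt', np.float64(35.99), 'q6', np.float64(-1.76))
```

Triangulating from both views puts the clear end at z ≈ 6±3 (home is 9), leaning about 8° in the slot clearance: it is fully home and released. I'll regrip it at its middle.

```bash
python3 -m creep '[[0.2,[-0.6,0,0.5],0],[0.2,[-0.95,0,1.2],0],[0.2,[-0.95,0,2],0],[0.2,[-0.95,0,2.6],0],[0.2,[-0.95,0,2.7],0],[0.2,[-0.95,0,2.7],0],[-1,[-0.95,0,2.7],0],[-1,[-0.95,0,2.7],0],[-1,[-0.95,0,2.7],0],[-1,[-0.95,0,2.7],0],[-1,[-0.95,0,2.7],0]]' 8
python3 -m creep '[[-1,[0,0,-0.5],0],[-1,[0,0,-1.2],0],[-1,[0,0,-2.4],0],[-1,[0,0,-4],0],[-1,[0,0,-7],0],[-1,[0,0,-10],0],[-1,[0,0,-12],0],[-1,[0,0,-12],0],[-1,[0,0,-12],0]]'
python3 - <<'E'
from h import *
fit3(); print(manip.read_state()["wrist_force"])
E
```

```text
clock: 18.6
eef_pos: [567.0, -44.0, 52.7]
eef_rot: [-3.142, 0.0, -3.094]
wrist_force: [-0.6, -0.6, 1.3]
finger_gap: 36.2
finger_force: 8.0
clock: 19.5
eef_pos: [566.7, -43.9, 172.5]
eef_rot: [-3.142, 0.0, -3.093]
wrist_force: [-0.1, -0.2, -1.1]
finger_gap: 36.0
finger_force: 8.0
obs [[251.4, 225.0], [309.4, 225.0], [237.2, 295.0], [324.6, 295.0]] g,tilt,dx,dy [43.7 85.6  3.8  0.2] rms 0.64
[ 0.56207147  0.11230389 -0.6085359 ]
```

It is held near its middle and vertical (tilt ≈85°, plain face towards the robot). To turn it label up, I'll swing it over the end edge of the rest and press it flat on the rubber top while still holding it.

Run:
```python
from h import *
print(go([592.1,288.6,150],113.85))
```

```text
('shift', [-4.16, 33.09, 2.17], 'roll', np.float64(-4.22), 'alt', np.float64(31.78), 'q6', np.float64(-1.76))
```

```bash
python3 -m creep '[[-1,[-0.5,1.5,0],-0.2],[-1,[-1,5,0],-1],[-1,[-2,9,0],-2],[-1,[-3,13,0],-3],[-1,[-4,17,0],-4],[-1,[-4.15,21,0],-4.2],[-1,[-4.15,25,0],-4.2],[-1,[-4.15,29,1],-4.2],[-1,[-4.15,32,2],-4.2],[-1,[-4.15,33.1,2.2],-4.2],[-1,[-4.15,33.1,2.2],-4.2],[-1,[-4.15,33.1,2.2],-4.2]]'
python3 - <<'E'
from h import *
fit3(); print(go([592.1,288.6,70],113.85))
E
```

```text
clock: 20.75
eef_pos: [592.5, 288.0, 150.4]
eef_rot: [-3.141, -0.0, -2.727]
wrist_force: [-0.2, 0.8, 0.6]
finger_gap: 36.0
finger_force: 8.0
obs [[251.3, 225.0], [309.8, 225.0], [237.4, 295.0], [323.2, 295.0]] g,tilt,dx,dy [45.7 85.3  2.7  0.2] rms 0.4
('shift', [0.02, 0.12, 8.07], 'roll', np.float64(-0.03), 'alt', np.float64(35.97), 'q6', np.float64(-1.59))
```

```bash
python3 -m creep '[[-1,[0,0.1,2],0],[-1,[0,0.1,4],0],[-1,[0,0.1,6],0],[-1,[0,0.1,7.5],0],[-1,[0,0.1,8.05],0],[-1,[0,0.1,8.05],0],[-1,[0,0.1,8.05],0]]' 6
python3 -m creep '[[-1,[0.8,0,0],0],[-1,[1.5,0,0],0],[-1,[2.2,0,0],0],[-1,[2.8,0,0.05],0],[-1,[3.4,0,0.1],0],[-1,[4,0,0.4],0],[-1,[4.55,0,0.65],0],[-1,[5,0,1.1],0],[-1,[5.4,0,1.5],0],[-1,[5.4,0,1.5],0]]'
python3 - <<'E'
from h import *
st=manip.read_state(); d=st["eef_pos"][:2]-[537.3,264.3]; print("s",d@[.914,.405],"lat",d@[-.405,.914],st["eef_pos"][2],st["wrist_force"])
w=manip.camera("wrist")[:,:,::-1]; hsv=cv2.cvtColor(w,cv2.COLOR_BGR2HSV); cv2.imwrite("pics/w9.png",w)
for r in range(90,345,10): print(r,[hsv[r,c].tolist() for c in (262,280,298)])
E
```

```text
clock: 21.5
eef_pos: [592.5, 289.5, 71.0]
eef_rot: [-3.142, 0.001, -2.727]
wrist_force: [0.2, -0.7, 0.4]
finger_gap: 35.9
finger_force: 6.0
clock: 22.5
eef_pos: [541.8, 267.5, 54.0]
eef_rot: [3.142, -0.002, -2.727]
wrist_force: [-0.3, -0.6, -0.4]
finger_gap: 35.8
finger_force: 6.0
s 5.390090985420122 lat 1.0941666366126315 54.040674736267334 [-0.33037573 -0.56808241 -0.44553186]
90 [[17, 32, 129], [28, 22, 195], [25, 22, 197]]
100 [[17, 32, 128], [30, 21, 198], [28, 22, 197]]
110 [[18, 29, 131], [28, 21, 198], [32, 22, 197]]
120 [[16, 33, 132], [32, 21, 199], [32, 21, 198]]
130 [[19, 33, 131], [32, 19, 199], [34, 22, 199]]
140 [[17, 32, 129], [34, 20, 200], [35, 22, 201]]
150 [[17, 31, 131], [41, 20, 201], [36, 19, 200]]
160 [[30, 7, 37], [26, 18, 112], [38, 22, 177]]
170 [[110, 14, 54], [60, 6, 84], [0, 3, 86]]
180 [[0, 5, 56], [30, 11, 48], [165, 8, 65]]
190 [[90, 5, 50], [15, 26, 39], [0, 0, 50]]
200 [[60, 10, 49], [30, 16, 32], [45, 11, 47]]
210 [[60, 5, 49], [0, 0, 33], [36, 28, 46]]
220 [[0, 5, 47], [30, 21, 37], [30, 17, 44]]
230 [[110, 15, 50], [26, 62, 33], [40, 21, 37]]
240 [[50, 17, 44], [15, 30, 34], [45, 13, 38]]
250 [[15, 12, 44], [53, 32, 32], [42, 34, 37]]
260 [[0, 6, 41], [54, 35, 36], [80, 23, 34]]
270 [[165, 13, 39], [120, 9, 28], [10, 20, 39]]
280 [[30, 26, 39], [30, 46, 28], [165, 12, 43]]
290 [[135, 16, 32], [43, 51, 35], [30, 6, 45]]
300 [[0, 18, 28], [0, 7, 38], [16, 31, 139]]
310 [[0, 26, 29], [173, 38, 27], [19, 33, 122]]
320 [[19, 26, 77], [15, 26, 78], [21, 33, 77]]
330 [[21, 33, 133], [24, 27, 132], [21, 31, 131]]
340 [[20, 29, 133], [19, 30, 135], [33, 16, 157]]
```

Run:
```python
from h import *
def names(im,r0,r1,rs,c0,c1,cs):
    hsv=cv2.cvtColor(im,cv2.COLOR_BGR2HSV)
    for r in range(r0,r1,rs):
        o=""
        for c in range(c0,c1,cs):
            h,s,v=hsv[r,c].astype(int); o+= "G" if 48<h<88 and s>60 else "Y" if 15<h<38 and s>110 else "#" if v<60 else "+" if v<100 else "-" if v<150 else "."
        print(r,o)
w=cv2.imread("pics/w9.png"); names(w,150,400,8,200,365,3)
s=manip.camera("scene")[:,:,::-1].copy(); cv2.imwrite("pics/s9.png",s); p=manip.camera_params("scene"); u,v=proj(p,manip.read_state()["eef_pos"])[0].astype(int); print(u,v)
names(s,v-45,v+50,3,u-50,u+50,1)
```

```text
150 --------------------------.............................
158 --------------------------.............................
166 --------------##########++++++++++++++++++.............
174 --------------###########+++++++++++++++++.............
182 --------------###################+++++++++.............
190 --------------####################+++++++..............
198 --------------####################+++++++..............
206 --------------####################+++++++..............
214 --------------####################+++++++..............
222 --------------####################+++++++..............
230 --------------####################++++++-..............
238 --------------#########################+...........----
246 ----------+++++#########################++++-----------
254 -------+++++++##########################+++++++--------
262 ------+++++++############################+++++++-------
270 -----++++++++########################+####++++++++-----
278 ----++++++++#########################++###+++++++++----
286 ---++++++++##########################++####+++++++++---
294 --+++++++++####+
[... 3487 characters left out ...]
-++#######GGGGGGGGGGGGGGGGGG+------------------.......................
280 --------------------------------+++++++++################+-------------------.......................
283 ----------------------------------------------------------..-----------------.......................
286 --------------------------------------------------------....------------------......................
289 --+++++++++------------------------------------------------------------++++---......................
292 -----+++++++-----------------------------------------------------++++++-------......................
295 -------------------------------------------------------......------------------.....................
```

```bash
cat >> h.py <<'E'
C0=np.array([537.3,264.3,0]); U=np.array([.914,.405,0]); N=np.array([-.405,.914,0])
def sz(p,uv,lat=0.):
    d=rot(p["attitude"])@np.linalg.inv(K(p))@[*uv,1]; o=p["origin"]-C0; X=o+d*((lat-o@N)/(d@N)); return (X@U).round(1),X[2].round(1)
E
python3 - <<'E'
from h import *
p=manip.camera_params("scene"); st=manip.read_state(); t=st["eef_pos"]-C0; print("tcp s,lat,z",t@U,t@N,t[2])
for n,uv in [("bnd",(417.5,246)),("tip",(411.5,279)),("bndL",(407,246)),("bndR",(428,246)),("tipL",(402.5,279)),("tipR",(420,279))]: print(n,sz(p,uv),[sz(p,uv,l) for l in (-18,18)])
E
```

```text
tcp s,lat,z 6.0684469548812725 1.079829987231181 54.6977824503224
bnd (np.float64(19.4), np.float64(79.2)) [(np.float64(56.2), np.float64(134.5)), (np.float64(-17.4), np.float64(24.0))]
tip (np.float64(56.5), np.float64(21.5)) [(np.float64(90.0), np.float64(81.7)), (np.float64(22.9), np.float64(-38.8))]
bndL (np.float64(-21.4), np.float64(14.8)) [(np.float64(18.9), np.float64(75.6)), (np.float64(-61.8), np.float64(-46.0))]
bndR (np.float64(53.3), np.float64(132.8)) [(np.float64(87.2), np.float64(183.4)), (np.float64(19.5), np.float64(82.2))]
tipL (np.float64(24.1), np.float64(-39.9)) [(np.float64(60.4), np.float64(25.6)), (np.float64(-12.3), np.float64(-105.5))]
tipR (np.float64(82.6), np.float64(70.9)) [(np.float64(113.9), np.float64(126.9)), (np.float64(51.3), np.float64(15.0))]
```

The scene read-out shows the yellow label above the green on the upper side, so the slide leans the right way, about 32°. It has been pushed towards the edge of the pads, though. I'll carry on rotating about the rest's edge so that it comes down almost flat on the rest, label up.

```bash
python3 -m creep '[[-1,[0.3,0,0.2],0],[-1,[0.6,0,0.45],0],[-1,[0.9,0,0.75],0],[-1,[1.2,0,1.05],0],[-1,[1.5,0,1.4],0],[-1,[1.7,0,1.8],0],[-1,[1.9,0,2.2],0],[-1,[2,0,2.5],0],[-1,[2,0,2.5],0]]'
python3 - <<'E'
from h import *
st=manip.read_state(); t=st["eef_pos"]-C0; print("tcp s,lat,z",t@U,t@N,t[2],st["wrist_force"],st["finger_gap"])
def names(im,r0,r1,rs,c0,c1,cs):
    hsv=cv2.cvtColor(im,cv2.COLOR_BGR2HSV)
    for r in range(r0,r1,rs):
        o=""
        for c in range(c0,c1,cs):
            h,s,v=hsv[r,c].astype(int); o+= "G" if 48<h<88 and s>60 else "Y" if 15<h<38 and s>110 else "#" if v<60 else "+" if v<100 else "-" if v<150 else "."
        print(r,o)
w=manip.camera("wrist")[:,:,::-1].copy(); names(w,150,380,8,200,365,3)
s=manip.camera("scene")[:,:,::-1].copy(); p=manip.camera_params("scene"); u,v=proj(p,C0+[0,0,50])[0].astype(int); print(u,v)
names(s,v-45,v+50,3,u-50,u+50,1)
E
```

```text
clock: 23.5
eef_pos: [524.0, 259.6, 29.4]
eef_rot: [-3.142, -0.001, -2.727]
wrist_force: [0.4, 1.0, 0.1]
finger_gap: 35.7
finger_force: 6.0
tcp s,lat,z -14.095021294955261 1.1280658656583433 29.419020639328124 [0.4039558  0.98058598 0.06270017] 35.662676688630825
150 ---------------------------............................
158 ---------------------------............................
166 ---------------------------............................
174 ---------------------------............................
182 --------------------------.............................
190 --------------------------.............................
198 ---------------------------............................
206 -------------################+++++++++++++#............
214 -------------#################+++++++++++++............
222 -------------##################++++++++++++............
230 -------------#####################+++++++++............
238 -------------######################++++++++............
246 ----------+++++#########################++++-..........
254 -------+++++++#G########################+++++++-----
[... 3571 characters left out ...]
--+########GGGGGGGGGGGGGGGGGGGG------------------.....................
278 --------------------------------++######GGGGGGGGGGGGGGGGGGGGG-------------------....................
281 -------------------------------------+++++++++++++++GGGGGGGG--------------------....................
284 ---------------------------------------------------------........-----------------..................
287 --+++++++----------------------------------------------............-------------....................
290 +-+++++++++++-------------------------------------------............................................
293 ------+++++++------------------------------------------.............................................
```

Run:
```python
from h import *
ps=manip.camera_params("scene"); pw=manip.camera_params("wrist")
def pt(ph,q,a,side,lat=1.):   # a: distance from clear tip; line over edge (35,40); side +1 = label face
    d=-U*np.sin(ph)+np.array([0,0,np.cos(ph)]); n=U*np.cos(ph)+np.array([0,0,np.sin(ph)])
    return C0+35*U+[0,0,40]+(2.5+2.5*side)*n+(a-q)*d+N*lat
def f(v):
    ph,q,lat=v
    return [proj(ps,pt(ph,q,70,1,lat))[0,1]-244,proj(ps,pt(ph,q,0,1,lat))[0,1]-280.5,(proj(ps,pt(ph,q,70,1,lat))[0,0]-414.5)/2,(proj(pw,pt(ph,q,100,1,lat))[0,1]-311)/3,(lat-1)/2]
s=least_squares(f,[1,25,1]); print(np.degrees(s.x[0]),s.x[1:],s.fun.round(2))
for a in (0,50,100): X=pt(*s.x[:2],a,0,s.x[2])-C0; print(a,(X@U).round(1),X[2].round(1))
```

```text
59.84866502435754 [31.16172215  0.76663337] [-0.53  0.53  0.21 -0.01 -0.12]
0 63.2 26.5
50 20.0 51.6
100 -23.3 76.7
```

Fit: the slide lies over the rest's edge at 60° from vertical, label up, with its centre 15 mm inside the edge. I'll lower a little more, then open slightly so it settles flat on the rest.

```bash
python3 -m creep '[[-1,[0.1,0,0.2],0],[-1,[0.15,0,0.4],0],[-1,[0.2,0,0.6],0],[-1,[0.2,0,0.6],0],[-0.17,[0.2,0,0.6],0],[-0.17,[0.2,0,0.6],0],[-0.17,[0.2,0,0.6],0],[-0.17,[0.2,0,0.6],0],[-0.17,[0.2,0,0.6],0],[-0.17,[0.2,0,0.6],0]]'
cat >> h.py <<'E'
def names(im,r0,r1,rs,c0,c1,cs):
    hsv=cv2.cvtColor(im,cv2.COLOR_BGR2HSV)
    for r in range(r0,r1,rs):
        o=""
        for c in range(c0,c1,cs):
            h,s,v=hsv[r,c].astype(int); o+= "G" if 48<h<88 and s>60 else "Y" if 15<h<38 and s>110 else "#" if v<60 else "+" if v<100 else "-" if v<150 else "."
        print(r,o)
E
python3 - <<'E'
from h import *
w=manip.camera("wrist")[:,:,::-1].copy(); names(w,190,356,7,200,365,3)
s=manip.camera("scene")[:,:,::-1].copy(); names(s,215,290,3,370,450,1)
E
```

```text
clock: 24.6
eef_pos: [522.4, 258.9, 23.9]
eef_rot: [-3.142, 0.0, -2.727]
wrist_force: [-1.2, -0.8, -0.3]
finger_gap: 38.8
finger_force: 0.0
190 ---------------------------............................
197 ----------------------------...........................
204 -----------------------------..........................
211 ------------+#####################+########-...........
218 ------------+##################+++++++++++++...........
225 ------------+##################++++++++++++-...........
232 -------------#####################+++++++++............
239 -------------#####################+++++++++............
246 ---------+++++###########################++++-.........
253 ------+++++++############################+++++++-------
260 -----+++++++#----------------------#######+++++++------
267 ----++++++++#----------------------########+++++++-----
274 ---++++++++##----------------------++++++##++++++++----
281 --+++++++++##----YYYYYYYYYYYYYYYYYY-----+###++++++++---
288 -+++++++++###+---YYYYYY##YYYY###YYY-----####+++++++++--
295 +++++++++####----YYYYYY##YYYY###YYY-----#####+++++++++-

[... 1904 characters left out ...]
----------..........
266 -----------------------++########GGGGGGGGGGGGGGGGGGGG------------------.........
269 ------------------------+########GGGGGGGGGGGGGGGGGGGGG-----------------.........
272 ------------------------+########GGGGGGGGGGGGGGGGGGGGG-----------------.........
275 ------------------------+#########GGGGGGGGGGGGGGGGGGGG------------------........
278 ------------------------++########GGGGGGGGGGGGGGGGGGGGG-----------------........
281 -------------------------------++++++++++++#######++---------------------.......
284 ------------------------------------------------.........-----------------......
287 +-----------------------------------------------..................---...........
```

The slide now lies flat on the rest, label up (label at about (277,298) in the wrist read-out, frost end edge at row ≈257). Next I'll get its exact position so I can regrip at its centre.

Run:
```python
from h import *
p=manip.camera_params("wrist"); w=manip.camera("wrist")[:,:,::-1].copy(); hsv=cv2.cvtColor(w,cv2.COLOR_BGR2HSV)
print(next(r for r in range(240,280) if hsv[r,255,2]>90), next(r for r in range(305,340) if 48<hsv[r,265,0]<88 and hsv[r,265,1]>60))
rf=next(r for r in range(240,280) if hsv[r,255,2]>90); rb=next(r for r in range(305,340) if 48<hsv[r,265,0]<88 and hsv[r,265,1]>60)
g=cv2.inRange(hsv,(48,60,0),(88,255,255)); c=[np.where(g[r,235:325])[0]+235 for r in range(rb+4,345,3)]; l=np.median([x[0] for x in c]); r_=np.median([x[-1]+1 for x in c])
for uv in [(255,rf),((l+r_)/2,rb),(l,335),(r_,335)]:
    X=np.r_[cast(p,uv,45)[0],0]-C0; print(uv,"s",(X@U).round(1),"lat",(X@N).round(1))
for c in (245,260,270): 
    print(c,[int(hsv[r,c,2]) for r in range(250,262)],[hsv[r,c,1] for r in range(316,326)])
```

```text
258 319
(255, 258) s -32.1 lat -9.7
(np.float64(279.5), 319) s -1.5 lat 0.8
(np.float64(240.0), 335) s 7.1 lat -17.6
(np.float64(319.0), 335) s 7.2 lat 19.2
245 [52, 51, 47, 56, 73, 82, 82, 78, 97, 120, 130, 129] [np.uint8(32), np.uint8(34), np.uint8(36), np.uint8(106), np.uint8(125), np.uint8(116), np.uint8(120), np.uint8(122), np.uint8(118), np.uint8(118)]
260 [50, 50, 52, 57, 73, 83, 80, 81, 94, 124, 129, 127] [np.uint8(181), np.uint8(90), np.uint8(30), np.uint8(108), np.uint8(125), np.uint8(129), np.uint8(123), np.uint8(124), np.uint8(122), np.uint8(126)]
270 [37, 35, 31, 41, 68, 82, 82, 79, 94, 124, 127, 128] [np.uint8(189), np.uint8(86), np.uint8(34), np.uint8(107), np.uint8(127), np.uint8(128), np.uint8(124), np.uint8(123), np.uint8(131), np.uint8(126)]
```

```bash
python3 -m creep '[[0.1,[0,0,0],0],[0.1,[0,0,0],0],[0.1,[0,0,-0.7],0],[0.1,[-1.2,0,-1.35],0],[0.1,[-2.4,0,-1.35],0],[0.1,[-3.4,0,-1.35],0],[0.1,[-3.45,0,-1.35],0],[0.1,[-3.45,0,-1.35],0],[0.1,[-3.45,0,-1.35],0]]'
python3 -m creep '[[-1,[0,0,0],0],[-1,[0,0,0],0],[-1,[0,0,0],0],[-1,[0,0,0],0],[-1,[0,0,0],0],[-1,[0,0,0],0]]' 25
python3 -m creep '[[-1,[0,0,-0.3],0],[-1,[0,0,-0.8],0],[-1,[0,0,-1.6],0],[-1,[0,0,-3],0],[-1,[0,0,-5],0],[-1,[0,0,-8],0],[-1,[0,0,-11],0],[-1,[0,0,-12.5],0],[-1,[0,0,-13],0],[-1,[0,0,-13],0],[-1,[0,0,-13],0]]'
python3 - <<'E'
from h import *
w=manip.camera("wrist")[:,:,::-1].copy(); names(w,100,360,8,200,365,3)
m=np.array([562.0,-302.5]); print(go([*m,190],113.85), manip.read_state()["eef_pos"])
E
```

```text
clock: 25.65
eef_pos: [553.6, 272.7, 37.5]
eef_rot: [-3.142, -0.0, -2.727]
wrist_force: [0.4, 0.2, 0.3]
finger_gap: 51.7
finger_force: 0.0
clock: 26.25
eef_pos: [554.0, 272.8, 37.5]
eef_rot: [-3.142, -0.0, -2.727]
wrist_force: [-1.9, -1.0, 2.5]
finger_gap: 35.5
finger_force: 25.0
clock: 27.35
eef_pos: [553.6, 272.6, 166.1]
eef_rot: [3.142, -0.002, -2.727]
wrist_force: [-1.0, 0.2, -1.4]
finger_gap: 35.5
finger_force: 25.0
100 ---------------------..................................
108 +---------------------.................................
116 ----------------------.................................
124 ------------------+###++++++---........................
132 ----------------+-+###+++++++++++++++..................
140 ------------------+###+#########+++++..................
148 ------------------###+##########+++++..................
156 ------------------###+##########+++++..................
164 ------------------###+##########++++-..................
172 --------------+-++++++++++++++++++++-..................
180 -----------------------------------+...................
188 -----------
[... 756 characters left out ...]
++++....
292 --+++++++++####GGGGGGGGGGGGGGGGGGGGGGGGG###+++++++++...
300 -+++++++++#G##+GGGGGGGGGGGGGGGGGGGGGGGG.##G#+++++++++-.
308 ++++++++++####-GGGGGGGGGGGGGGGGGGGGGGGG.#G###+++++++++-
316 #++++++++####--GGGGGGGGGGGGGGGGGGGGGGGG..####++++++++##
324 ##+++++++####..GGGGGGGGGGGGGGGGGGGGGGGG..#####+++++++##
332 ##++++++####-..GGGGGGGGGGGGGGGGGGGGGGGG...G###+++++++##
340 YY++++++####...-GGGGGGGGGGGGGGGGGGGGGGG...###+++++++#YY
348 YY+++++++##-....GGGGGGGGGGGGGGGGGGGGGGG....##++++++++YY
356 #######################################################
('shift', [22.4, -52.98, -2.36], 'roll', np.float64(-0.02), 'alt', np.float64(35.98), 'q6', np.float64(-1.59)) [553.54990444 272.64521967 165.96218657]
```

Held level, label up, at its centre. Carrying it to the mirror.

```bash
python3 -m creep '[[-1,[0.5,-1.3,0],0.2],[-1,[2,-4.7,0],0.8],[-1,[3.5,-8.3,0],1.5],[-1,[5,-12,0],2.2],[-1,[6.6,-15.6,0],3],[-1,[8.2,-19.4,0],3.8],[-1,[9.8,-23.2,0],4.5],[-1,[11.4,-27,0],5.2],[-1,[13,-30.8,0],5.8],[-1,[14.6,-34.5,0],6],[-1,[16.2,-38.2,0],6],[-1,[17.8,-42,0],6]]'
python3 - <<'E'
from h import *
st=manip.read_state(); print(st["joints"].round(2)); cur=np.degrees(st["eef_rot"][2]); print(go([562,-303,145],cur-90,st))
E
```

```text
clock: 28.6
eef_pos: [559.3, -185.6, 166.9]
eef_rot: [3.141, -0.001, 3.031]
wrist_force: [0.6, 0.0, -0.0]
finger_gap: 35.5
finger_force: 25.0
[-0.38  0.43  1.47 -0.    1.24 -1.84]
('shift', [-1.56, -11.64, 2.19], 'roll', np.float64(-0.0), 'alt', np.float64(36.0), 'q6', np.float64(-1.84))
```

Run:
```python
from h import *
p=manip.camera_params("top"); g=cv2.cvtColor(cv2.imread("pics/top0.png"),cv2.COLOR_BGR2GRAY)
names(cv2.imread("pics/top0.png"),188,242,3,380,440,1)
# outermost dark pixel (rim) along rays from the rough centre, cast on the rim top
c0=np.array([410.5,214.5]); P=[]
for a in np.radians(np.arange(0,360,4)):
    d=np.array([np.cos(a),np.sin(a)]); r=np.arange(16,30,.25); v=cv2.remap(g,(c0[0]+r*d[0]).astype(np.float32)[None],(c0[1]+r*d[1]).astype(np.float32)[None],cv2.INTER_LINEAR)[0].astype(float)
    k=np.argmin(v); P.append(c0+r[k]*d)
W=cast(p,P,9); f=lambda v:np.hypot(*(W-v[:2]).T)-v[2]
s=least_squares(f,[562,-303,52],loss="soft_l1"); print("mirror",s.x,np.median(abs(s.fun)))
```

```text
188 ----------------------------------+#+++++++-----------------
191 ------------------------+##########++++++-------------------
194 -----------------+##Y##+++++++++++++++++##++----------------
197 ------------+###Y#++++++++++++++++++++++++++##+-------------
200 -----------+##+++++++++++++++++++++++++++++++++##+----------
203 ---------##Y++++++++++++++++++++++++++++++++++++###+--------
206 -------+###++++++++++++++++++++++++++++++++++++++++#+-------
209 -------###+++++++++++++++++++++++++++++++++++++++++##-------
212 ------+###++++++++++++++++++++++++++++++++++++++++++##------
215 ------+###++++++++++++++++++++++++++++++++++++++++++##------
218 -------##G++++++++++++++++++++++++++++++++++++++++++#+------
221 --------##G++++++++++++++++++++++++++++++++++++++++##-------
224 ---------+###+++++++++++++++++++++++++++++++++++++#+--------
227 -----------####+++++++++++++++++++++++++++++++++##----------
230 -------------+####+++++++++++++++++++++++++++###------------
233 -----------------#####++-+++++++++++++++####----------------
236 ----------------------+##########G#####---------------------
239 ------------------------------------------------------------
mirror [ 562.41921668 -303.11361526   52.21206757] 0.3058856556852163
```

```bash
python3 -m creep '[[-1,[-0.4,-3,0.6],0],[-1,[-0.9,-6.5,1.3],0],[-1,[-1.3,-9.5,1.8],0],[-1,[-1.5,-11,2.1],0],[-1,[-1.6,-11.65,2.2],0],[-1,[-1.6,-11.65,2.2],0],[-1,[-1.6,-11.65,2.2],0],[-1,[-1.6,-11.65,2.2],0],[-1,[-1.6,-11.65,2.2],0]]'
python3 - <<'E'
from h import *
st=manip.read_state(); p=manip.camera_params("wrist"); w=manip.camera("wrist")[:,:,::-1].copy(); hsv=cv2.cvtColor(w,cv2.COLOR_BGR2HSV); names(w,165,300,7,200,365,3); print(st["eef_pos"],st["qd"].round(4))
M=rot(st["eef_rot"])
for th in (-8,-4,0,4,8):   # + = frost end up ; frost tip 50, boundary 20 along tool +x, label face 2.5 up
    t=np.radians(th); d=np.array([np.cos(t),0,-np.sin(t)]); n=np.array([-np.sin(t),0,-np.cos(t)])
    q=[proj(p,st["eef_pos"]+M@(np.array([0,s*18,-5])+a*d+2.5*n))[0] for a in (50,20) for s in (1,-1)]; print(th,[x.round(1).tolist() for x in q])
g=cv2.inRange(hsv,(48,60,0),(88,255,255)); r=np.where(g[:300,275]>0)[0]; print("boundary row",r[:3])
print(go([562.4,-303.1,145],np.degrees(st["eef_rot"][2])-90,st))
E
```

```text
clock: 29.5
eef_pos: [563.8, -300.0, 145.8]
eef_rot: [-3.141, 0.0, 3.034]
wrist_force: [0.0, -0.7, -0.1]
finger_gap: 35.3
finger_force: 25.0
165 ......-##-------.---------+++++++++++++++++##----------
172 ......##-----------------+++++++++++++++++++##---------
179 .....##------......----------------++++++++++##--------
186 .....#+------....------------------++++++++++##--------
193 .....#--------..-------------------------++++##--------
200 .....##-------.---YYYYYYYYYYYYYYYYY------++++#+--------
207 ......#------.----YYYYY###YYYY##YYY-----+++++#---------
214 ......-#----------YYYYY##YYYY###YYY-----++++#----------
221 ........#---------YYYYY###YYYY##YYY-----++##-----------
228 .........+#-------YYYYY###YYY###YYY-----+#+------------
235 ..........-+##----YYYYYYYYYYYYYYYYY--------------------
242 -------------+GGGGGGGGGGGGGGGGGGGGGGGGGG+--------------
249 ------.-++++++GGGGGGGGGGGGGGGGGGGGGGGGGG+++++++--------
256 -------+++++++GGGGGGGGGGGGGGGGGGGGGGGGGG++++++++-------
263 ------+++++++##GGGGGGGGGGGGGGGGGGGGGGGGG#++++++++------
270 -----+++++#++##GGGGGGGGGGGGGGGGGGGGGGGGG##++++++++-----
277 ----++++++++#G#GGGGGGGGGGGGGGGGGGGGGGGGG##++++++++-----
284 ---+++++++++##GGGGGGGGGGGGGGGGGGGGGGGGGG###++++++++----
291 --+++++++++####GGGGGGGGGGGGGGGGGGGGGGGG####+++++++++---
298 -+++++++++#####GGGGGGGGGGGGGGGGGGGGGGGG+####+++++++++--
[ 563.77518359 -300.01201331  145.81673213] [-0.0048  0.0039 -0.0043 -0.0009  0.0007  0.0005]
-8 [[319.2, 172.3], [241.2, 172.3], [318.2, 235.6], [242.3, 235.6]]
-4 [[320.0, 173.4], [240.4, 173.5], [318.5, 236.8], [242.0, 236.8]]
0 [[320.9, 175.2], [239.6, 175.2], [318.8, 238.2], [241.7, 238.2]]
4 [[321.7, 177.6], [238.8, 177.6], [319.1, 239.7], [241.4, 239.8]]
8 [[322.6, 180.6], [238.0, 180.7], [319.4, 241.5], [241.1, 241.6]]
boundary row [238 239 240]
('shift', [0.1, -0.32, 0.08], 'roll', np.float64(-0.0), 'alt', np.float64(36.0), 'q6', np.float64(-2.01))
```

Level within about 2° and centred on the grip. A last 3 mm trim, let it come to rest, then hand in.

```bash
python3 -m creep '[[-1,[0.1,-0.3,0.1],0],[-1,[0.1,-0.3,0.1],0],[-1,[0.1,-0.3,0.1],0],[-1,[0.1,-0.3,0.1],0],[-1,[0.1,-0.3,0.1],0],[-1,[0.1,-0.3,0.1],0],[-1,[0.1,-0.3,0.1],0],[-1,[0.1,-0.3,0.1],0]]'
python3 -c "
from cell import manip
print(manip.read_state()['eef_pos'],manip.sign_off())"
```

```text
clock: 30.35
eef_pos: [562.2, -303.7, 144.5]
eef_rot: [3.142, 0.0, 3.033]
wrist_force: [-0.3, -0.3, -0.1]
finger_gap: 35.5
finger_force: 25.0
the job is handed in; nothing more can be done
[ 562.20104255 -303.66788516  144.46002335] None
```

The job is handed in at 30.4 s: the slide stood frosted end up, fully home in the slot and was let go, then lifted out, turned label up by settling it flat on the rest and regripping it there, and is held level over the mirror's centre about 15 cm above the bench.

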